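# Clamp a glued printing block in the ratchet press

## Task

A carved printing block has just been glued to its backing board and lies in the bench screw press, but the press's ratchet handle is still set to loosen. Throw the little reversing lever on the handle over to the tightening (clockwise) side, then work the handle back and forth until the felt-faced platen comes down and clamps the block firmly, without straining so hard that the carving is crushed. Leave the reversing lever on the tightening side, let go of the handle, and don't disturb the block or the other blocks on the table.

Things in the scene. Friction and masses are not known exactly. Their poses are not given: they have to be found in the camera images.
- press: Dark green cast-iron bench screw press, fixed; origin at the centre of the bed's underside, on the vertical screw axis. Bed 250 (x) x 310 (y) x 22 mm; 25 mm columns at y = -128 and 128 mm carry the crosshead (all of it below 208 mm). Right-hand screw, 20 mm a turn: clockwise seen from above brings platen, ratchet wheel and handle down together; it stays where it is left.
- wheel_top (a point): Centre of the top face of the steel ratchet wheel on the screw, above the crosshead: 92 mm across, 16 square teeth, 16 mm thick; the screw's end and nut stand 33 mm higher. The reversing pawl (a two-nosed rocker) and the handle turn about this axis; the pawl's pivot is on the handle, 72 mm out.
- grip (a point): On the centre line of the handle's round wooden grip, 200 mm out from the screw axis. The handle is a level bar above the crosshead; the grip is 29 mm thick, from 148 to 247 mm out, free space round and below it. Height about 230 mm, sinking up to 11 mm. Pushing it round here takes about 5 N while the screw runs free, 9 to 11 N (steady) for a firm clamp; 12.5 N crushes the carving.
- handle (a joint): Angle of the handle about the vertical screw axis, rad; 0 when it points along the press's +y, growing clockwise seen from above. It swings all the way round, has a little friction of its own (0.2 N m) and stays where it is left.
- pawl (a joint): Angle of the reversing pawl, rad: 0 with its lever along the handle, positive when the lever leans clockwise seen from above. Over-centre spring, stops at -0.26 and 0.26. Negative = loosen, positive = tighten: the handle drives the screw clockwise and clicks freely backwards. After a flip the nose may rest on a tooth (about 0.12) until the moving handle lets it drop in.
- thumb_tab (a point): On the upright steel thumb tab at the outer end of the reversing lever, 10 mm below its top; the tab is 12 (along the lever) x 9 x 24 mm, 132 mm out from the screw axis, 60 mm from the pawl's pivot; the handle bar's top lies 22 mm below this point. It starts 7 to 16 mm counter-clockwise of the handle's centre line and goes as far over the other side; a push of 1 N throws it.
- platen: Pressing plate with the screw, 164 x 210 mm; origin at the centre of its felt-lined underside, 2 to 8 mm above the block at the start. Moves only up and down with the screw. The felt is stiff: from first touch to a firm clamp the screw turns another 30 to 50 degrees. 100 N on the block is the least that counts as clamped, 200 to 350 N is firm, 500 N crushes the carving.
- block: The glued printing block, brown teak with pale carved flowers on top, on a pale 12 mm backing board; 140 (x) x 186 (y) mm, 52 mm high in all, 1.1 kg; origin at the centre of its underside. It lies loose on a plywood packing board on the press bed, under the platen. Not to be shifted.
- oval_block: Bystander: oval brown printing block with pale flowers, 180 x 118 x 54 mm, loose on the table; origin at the centre of its underside.
- border_block: Bystander: long dark printing block with a brass border pattern, 200 x 66 x 48 mm, loose on the table; origin at the centre of its underside.
- pin_block: Bystander: dark rectangular printing block full of brass pins, 130 x 150 x 47 mm, loose on the table; origin at the centre of its underside.

How it is judged:
By the outcome, as a careful person would: the job done as asked, in the order asked, and still so for the second after the job is handed in, with the robot touching nothing.
It also fails if it takes over 54 s, if anything falls off the work surface, if the arm or the gripper's body presses on something with over 40 N, if the wrist force passes 120 N, or if a joint passes its speed limit or range.

## Robot

A 6-joint arm with a two-finger parallel gripper is mounted at the origin on the work surface. World frame = base frame: x ahead of the robot, y to its left, z up, the work surface at z = 0. Lengths are in m, angles in rad, forces in N, time in s.
With the tool pointing down it reaches from about 0.35 to 0.725 m from the base axis. Payload 4.3 kg.
Tool frame: the origin (TCP) lies at the very end of the fingers, on their centre line; the grasp point (between the pads) lies 19 mm behind it (manip.hold_point_z is the z of the grasp point in the tool frame, in m); z points along the fingers, y is the direction in which the jaws open and shut (so a half turn about z gives the same grasp; the last joint's range is limited). The gripper opens to 85 mm and grips with 20 to 120 N. Pads are 22 mm wide; open, the fingers measure 114 mm over their backs; the gripper's body (76 mm by 85 mm) begins 54 mm behind the grasp point. The pads swing forward as they close: fully open they stand 13 mm farther back than shut.
Start: joints at [-1.416, 0.377, 0.081, 1.274, 0, 1.46], TCP at [0.15, -0.555, 0.231] pointing down, gripper open.
Joint ranges: [-2.72, 2.72], [-0.84, 1.66], [-1.02, 1.22], [-1.77, 2.12], [-1.37, 1.28], [-3.14, 3.14]. Speed limits (rad/s): [2.57, 2.57, 3.14, 3.14, 3.14, 3.14].

## Interface

Orientations are given as a rotation vector (axis times angle).
In Python, from rig import manip, imaging gives the robot as it stands.
- The arm moves only by the shell command python3 -m crank 'ROWS' [FORCE]. ROWS is a JSON object of lists of equal length, an entry for each row: "linear": the shift along the tool's x, y, z normalised to -1 to 1, where 1 is 20 cm, a list of three; "turn": the turn about the tool's z normalised to -1 to 1, where 1 is 90 degrees; "fingers": the opening, from -1 (shut) to 1 (fully open), so that 0 is half open. A call has exactly 10 rows; each row is the pose to reach, as a shift and turn from the pose measured when the call began, along the tool's axes at that moment; what a row does not reach only later rows make up. A row lasts 1/12 s, in which the tool goes at most 41.7 mm and 7.16 degrees, less where a joint would pass 70% of its speed; a pose out of reach is approached as far as the arm can. A call with a number of a shift or a turn outside -1 to 1 is refused whole. A call with a gripper value outside its range is refused whole. The fingers move at their own pace and stop on an object; FORCE is the grip in N (left out, the last holds). Time passes only in rows, so rows that repeat a pose let the fingers close, or fill a call up. It gives the time, the measured TCP pose, the force and the opening at its end, in the units of the state.
- manip.observe(): the state, without advancing time (a new reading comes with each control period).
- imaging.capture(name): name is "scene" or "top" or "wrist"; returns a dict with "color" (480x640x3 uint8, blue, green, red), "range_z" (480x640 float32, m along the optical axis (not along the pixel's ray), 0 where there is no reading), "camera_matrix" (3x3 intrinsics, pixels), "distortion" ([k1, k2, p1, p2, k3] as OpenCV has them; the pictures are not rectified), "R" (3x3) and "t" (3): a world point X has camera coordinates R X + t. Camera axes: x right, y down, z forward; pixel columns grow to the right and rows downward; lengths in m; the calibration is good to about 2 mm. A picture is of the moment at which its call begins.
- manip.sign_off(): hands the job in, once; it reports no verdict.
The state is a dict: "clock": time; "joint_positions": joint angles; "dq": joint speeds; "joint_torque": joint torques, N m; "eef_pos": TCP position; "tcp_rot": TCP orientation; "force": force on the tool from outside, world axes, zero at the start; "moment": the same for the moment, N m; "gripper_width": finger opening in m.
Only numpy, scipy, OpenCV 4.12 (cv2) and the standard library are available. Lean on these libraries where they do the work, as an engineer would, in place of code of your own. Each camera call takes 0.05 s, during which the arm holds its last target.

## Working session

There is one attempt and no reset: what is moved stays moved. The work goes in short steps, Python scripts to look and compute and a shell command to move; the robot and the scene stay as the last step left them, time stands still between calls to the robot, and variables do not carry over. Pictures are saved under pics/ and viewed, and the job is handed in when it is done.

```bash
ls; mkdir -p pics; python3 - <<'E'
from rig import manip, imaging
import cv2,numpy as np
print(manip.observe(), manip.hold_point_z)
for n in ["scene","top","wrist"]:
    c=imaging.capture(n); cv2.imwrite(f"pics/{n}0.png",c["color"]); np.savez(f"pics/{n}0.npz",**c)
    print(n,c["camera_matrix"].round(1).tolist(),c["distortion"],c["R"].round(3).tolist(),c["t"].round(3), (-c["R"].T@c["t"]).round(3))
E
```

```text
pics
{'clock': 0.0, 'joint_positions': array([-1.41630772e+00,  3.78087747e-01,  7.96360008e-02,  1.27440951e+00,
        9.31716731e-06,  1.46046726e+00]), 'dq': array([-0.00154566,  0.00089228,  0.00084725, -0.00089044,  0.0021384 ,
        0.00024315]), 'joint_torque': array([ 2.10682607e-03, -4.63608813e+01,  2.69873267e+01,  2.09124415e-02,
        1.10407025e-04,  7.77075471e-07]), 'eef_pos': array([ 0.15038757, -0.55430518,  0.23035071]), 'tcp_rot': array([-3.11204694e+00, -4.14487621e-01,  5.69426860e-05]), 'force': array([-0.93099934,  0.34715643, -0.00143486]), 'moment': array([ 0.00128377, -0.01396908, -0.0272203 ]), 'gripper_width': 0.08587843494483918} -0.0187
scene [[530.1, 0.0, 324.9], [0.0, 530.1, 239.9], [0.0, 0.0, 1.0]] [-0.05255947  0.          0.          0.          0.        ] [[0.77, 0.638, -0.015], [0.38, -0.477, -0.793], [-0.513, 0.605, -0.61]] [-0.413 -0.098  1.807] [ 1.282 -0.876  1.017]
top [[538.8, 0.0, 318.4], [0.0, 538.8, 242.3], [0.0, 0.0, 1.0]] [-0.14369174  0.          0.          0.          0.        ] [[0.016, -1.0, 0.015], [-0.999, -0.017, -0.034], [0.034, -0.014, -0.999]] [-0.069  0.587  1.367] [ 0.541 -0.04   1.387]
wrist [[357.8, 0.0, 318.7], [0.0, 357.8, 241.8], [0.0, 0.0, 1.0]] [-0.06947344  0.          0.          0.          0.        ] [[0.262, -0.965, -0.002], [-0.915, -0.249, 0.316], [-0.306, -0.081, -0.949]] [-0.574 -0.041  0.381] [ 0.229 -0.533  0.373]
```

View pics/scene0.png

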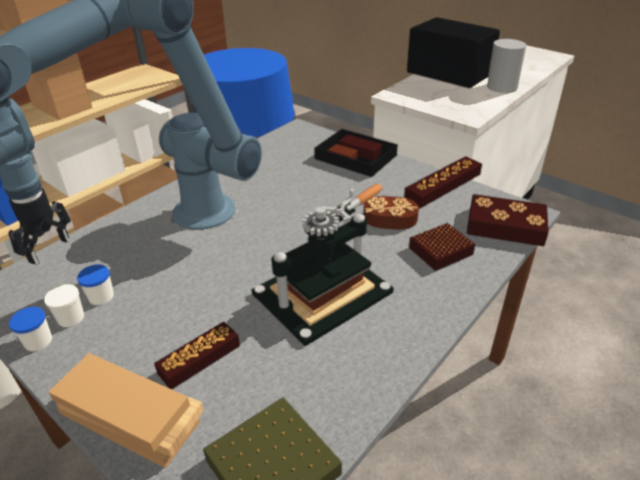

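View pics/top0.png

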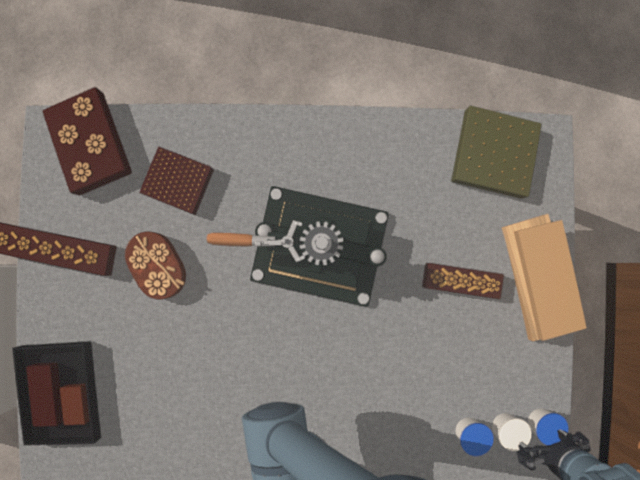

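View pics/wrist0.png

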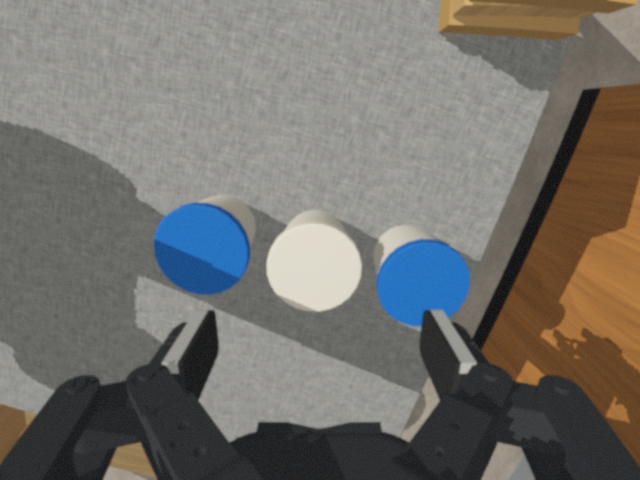

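The scene and top views show the press near (320,243) in the top picture. Its handle points left (+y), with the grip from (207,239) to (252,240). The bystander blocks lie at upper left. I'll zoom in and measure.

```bash
cat > h.py <<'E'
import cv2,numpy as np
def load(n): 
    d=np.load(f"pics/{n}.npz"); return {k:d[k] for k in d}
def ray(c,uv):
    p=cv2.undistortPoints(np.array([[uv]],float),c["camera_matrix"],c["distortion"])[0,0]
    return -c["R"].T@c["t"], c["R"].T@np.array([p[0],p[1],1.])
def plane(c,uv,z):
    o,d=ray(c,uv); return o+d*(z-o[2])/d[2]
def tri(c1,u1,c2,u2):
    o1,d1=ray(c1,u1);o2,d2=ray(c2,u2)
    A=np.stack([d1,-d2],1); s=np.linalg.lstsq(A,o2-o1,rcond=None)[0]
    a,b=o1+d1*s[0],o2+d2*s[1]; return (a+b)/2,np.linalg.norm(a-b)
def pts(c):
    h,w=c["range_z"].shape
    vv,uu=np.mgrid[:h,:w]
    p=cv2.undistortPoints(np.stack([uu,vv],-1).reshape(-1,1,2).astype(float),c["camera_matrix"],c["distortion"]).reshape(h,w,2)
    z=c["range_z"]; X=np.dstack([p[...,0]*z,p[...,1]*z,z])
    return (X-c["t"])@c["R"]
def proj(c,X):
    return cv2.projectPoints(np.array(X,float).reshape(-1,1,3),cv2.Rodrigues(c["R"])[0],c["t"],c["camera_matrix"],c["distortion"])[0][:,0]
E
python3 - <<'E'
from h import *
t=load("top0");s=load("scene0")
cv2.imwrite("pics/topz.png",cv2.resize(t["color"][170:320,190:400],None,fx=3.8,fy=3.8,interpolation=cv2.INTER_CUBIC))
cv2.imwrite("pics/scenez.png",cv2.resize(s["color"][170:340,240:400],None,fx=3.5,fy=3.5,interpolation=cv2.INTER_CUBIC))
P=pts(t)
for uv in [(215,239),(230,239),(245,240),(322,242),(335,242),(258,274),(276,194),(381,217),(363,298),(264,231),(377,256),(290,240)]:
    print(uv,P[uv[1],uv[0]].round(3))
P=pts(s)
for uv in [(370,191),(322,222)]: print(uv,P[uv[1],uv[0]].round(3))
E
```

```text
(215, 239) [0.583 0.164 0.245]
(230, 239) [0.584 0.132 0.243]
(245, 240) [0.582 0.1   0.243]
(322, 242) [ 0.579 -0.063  0.278]
(335, 242) [ 0.581 -0.091  0.248]
(258, 274) [0.505 0.092 0.026]
(276, 194) [0.707 0.05  0.032]
(381, 217) [ 0.655 -0.217  0.025]
(363, 298) [ 0.448 -0.174  0.026]
(264, 231) [0.604 0.063 0.208]
(377, 256) [ 0.553 -0.186  0.204]
(290, 240) [0.583 0.004 0.253]
(370, 191) [0.592 0.129 0.248]
(322, 222) [ 0.588 -0.068  0.254]
```

View pics/topz.png

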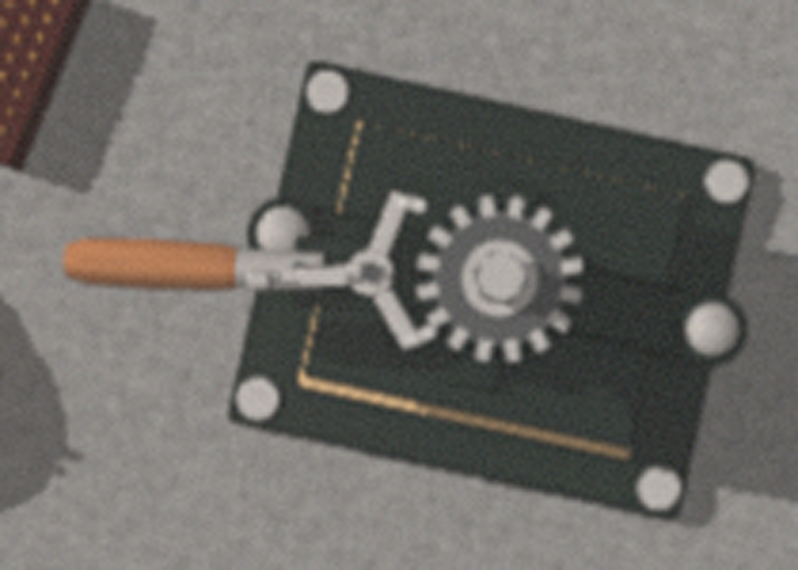

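View pics/scenez.png

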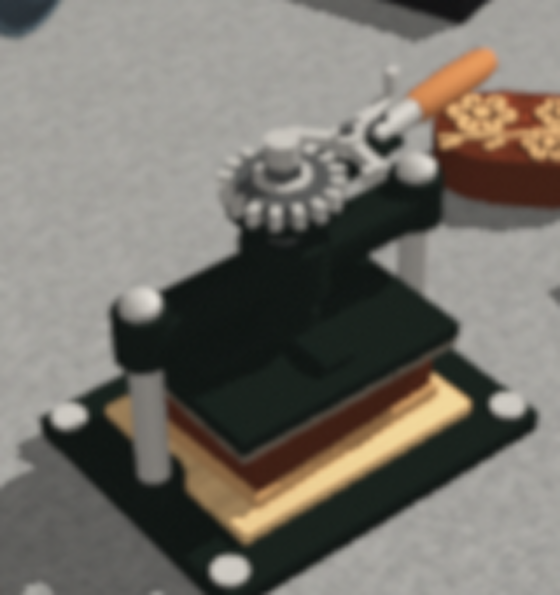

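```bash
python3 - <<'E'
from h import *
t=load("top0");s=load("scene0")
o,_=ray(t,(0,0))
print("tab",tri(t,(190+262/3.8,170+280/3.8),s,(240+391/3.5,170+70/3.5)))
print("nut",tri(t,(190+500/3.8,170+278/3.8),s,(240+281/3.5,170+140/3.5)))
print("tip",tri(t,(190+66/3.8,170+258/3.8),s,(240+490/3.5,170+55/3.5)))
# orange grip
def orange(c,lo,hi):
    h=cv2.cvtColor(c["color"],cv2.COLOR_BGR2HSV); return cv2.inRange(h,lo,hi)
m=orange(t,(3,120,90),(14,255,255)); m[:220]=0;m[260:]=0;m[:,:200]=0;m[:,260:]=0
P=pts(t)[m>0]; print(len(P),np.median(P,0)); c=np.polyfit(P[:,1],P[:,0],1); print("grip slope dx/dy",c, "top z pct",np.percentile(P[:,2],[50,95]), "y range",P[:,1].min(),P[:,1].max())
# bolts centre
B=np.array([plane(t,(190+a/3.8,170+b/3.8),0.026)for a,b in[(327,91),(726,181),(659,488),(257,398)]]);print(B.round(4),B.mean(0))
C=np.array([plane(t,(190+a/3.8,170+b/3.8),0.206)for a,b in[(284,228),(712,328)]]);print(C.mean(0),C[0]-C[1])
W=plane(t,(190+500/3.8,170+278/3.8),0.246);print("wheel",W)
# tab region heights
Q=pts(t)[230:252,250:300]; print("bar area z max",(Q[...,2].max(0)*1000).astype(int)); 
S=pts(s)[185:215,340:375]; i=(S[...,2]>0.2); print((S[i][np.argsort(-S[i][:,2])[:12]]*1000).astype(int))
from rig import manip
R=cv2.Rodrigues(manip.observe()["tcp_rot"])[0];print(R.round(3))
E
```

```text
tab (array([0.57474027, 0.06783935, 0.27456872]), np.float64(0.0021740569850106986))
nut (array([ 0.57729274, -0.06178388,  0.28192091]), np.float64(0.000917425583284081))
tip (array([0.58650243, 0.18279579, 0.23633608]), np.float64(0.0023890893368670022))
418 [0.58442697 0.13431059 0.24309679]
grip slope dx/dy [0.04881711 0.57804071] top z pct [0.24309679 0.24734935] y range -0.039506131724263246 0.1802098984516697
[[ 0.7083  0.0502  0.026 ]
 [ 0.6528 -0.2175  0.026 ]
 [ 0.4473 -0.1754  0.026 ]
 [ 0.5029  0.0928  0.026 ]] [ 0.57782846 -0.06246009  0.026     ]
[ 0.57939055 -0.06260496  0.206     ] [0.05364617 0.24840659 0.        ]
wheel [ 0.5781257  -0.06282035  0.246     ]
bar area z max [ 244  243  246  244  244  271  275  275  276 1386  276  262  251  253
 1386 1386  255 1386  254  255  252  253  254  253 1386  253  252  255
  253  255  258  255  254  254  254  258  258  259  258  256  254  254
  252  253  249  249  235 1386  235  235]
[[1281 -875 1016]
 [1281 -875 1016]
 [1281 -875 1016]
 [1281 -875 1016]
 [ 571   70  278]
 [ 575   69  277]
 [ 573   63  276]
 [ 571   62  276]
 [ 570   67  276]
 [ 575   65  275]
 [ 575   73  275]
 [ 571   70  275]]
[[ 0.965  0.262 -0.   ]
 [ 0.262 -0.965  0.002]
 [ 0.    -0.002 -1.   ]]
```

Measured points:
- **Axis:** about (0.578, -0.0625).
- **Handle:** about 2° clockwise of +y.
- **Tab:** about (0.5735, 0.068), top at z 0.275. That is 9 mm on the counter-clockwise side, and both numbers match the text.

I'm moving above the approach point with the fingers shut.

```bash
python3 -m crank '{"linear":[[0.1,-0.1,-0.2],[0.2,-0.2,-0.4],[0.4,-0.4,-0.5],[0.6,-0.55,-0.5],[0.8,-0.75,-0.5],[0.88,-0.83,-0.5],[0.88,-0.83,-0.5],[0.88,-0.83,-0.5],[0.88,-0.83,-0.5],[0.88,-0.83,-0.5]],"turn":[0,0,0,0,0,0,0,0,0,0],"fingers":[-1,-1,-1,-1,-1,-1,-1,-1,-1,-1]}' 20
python3 -m crank '{"linear":[[0.2,-0.2,0],[0.4,-0.4,0],[0.6,-0.55,0],[0.8,-0.75,0],[0.88,-0.83,0],[0.88,-0.83,0],[0.88,-0.83,0],[0.88,-0.83,0],[0.88,-0.83,0],[0.88,-0.83,0]],"turn":[0,0,0,0,0,0,0,0,0,0],"fingers":[-1,-1,-1,-1,-1,-1,-1,-1,-1,-1]}'
python3 -m crank '{"linear":[[0.15,-0.15,0],[0.3,-0.3,0],[0.45,-0.45,0],[0.6,-0.6,0],[0.75,-0.75,0],[0.88,-0.83,0],[0.88,-0.83,0],[0.88,-0.83,0],[0.88,-0.83,0],[0.88,-0.83,0]],"turn":[-0.08,-0.16,-0.24,-0.32,-0.4,-0.48,-0.56,-0.64,-0.72,-0.8],"fingers":[-1,-1,-1,-1,-1,-1,-1,-1,-1,-1]}'
```

```text
clock: 0.98
eef_pos: [0.2767, -0.3487, 0.3307]
tcp_rot: [-3.113, -0.415, 0.001]
force: [-0.1, 0.5, 0.7]
gripper_width: 0.0
clock: 1.82
eef_pos: [0.4027, -0.144, 0.3306]
tcp_rot: [-3.114, -0.411, 0.002]
force: [-0.1, -0.0, 0.9]
gripper_width: 0.0003
clock: 2.65
eef_pos: [0.53, 0.06, 0.3302]
tcp_rot: [-2.28, -2.159, 0.002]
force: [1.3, -0.6, -0.2]
gripper_width: -0.0002
```

```bash
cat > look.py <<'E'
import sys
from rig import manip, imaging
from h import *
tag=sys.argv[1]
for n in sys.argv[2:]:
    c=imaging.capture(n); np.savez(f"pics/{n}{tag}.npz",**c); im=c["color"]
    if n=="top": im=cv2.resize(im[150:330,180:420],None,fx=3.3,fy=3.3,interpolation=cv2.INTER_CUBIC)
    if n=="scene": im=cv2.resize(im[160:330,240:420],None,fx=3.5,fy=3.5,interpolation=cv2.INTER_CUBIC)
    cv2.imwrite(f"pics/{n}{tag}.png",im)
o=manip.observe(); print({k:np.round(o[k],3) for k in("clock","joint_positions","eef_pos","tcp_rot","force")})
E
python3 look.py 1 wrist
```

```text
{'clock': np.float64(2.7), 'joint_positions': array([-7.000e-03,  2.900e-01,  2.110e-01,  1.494e+00,  1.000e-03,
        1.615e+00]), 'eef_pos': array([0.53, 0.06, 0.33]), 'tcp_rot': array([-2.276e+00, -2.163e+00,  1.000e-03]), 'force': array([ 0.684,  0.084, -0.051])}
```

View pics/wrist1.png

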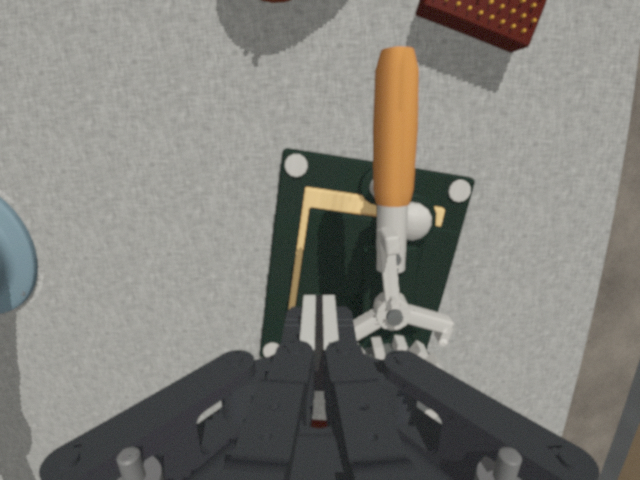

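```bash
python3 - <<'E'
from h import *
w=load("wrist1");t=load("top0")
cv2.imwrite("pics/wz1.png",cv2.resize(w["color"][190:350,300:460],None,fx=3.7,fy=3.7,interpolation=cv2.INTER_CUBIC))
P=pts(w)
for v in range(215,275,6): print(v,[(P[v,u]*1000).astype(int).tolist() for u in (382,386,390,394,398)])
E
```

```text
215 [[574, 80, 237], [576, 80, 240], [579, 80, 240], [581, 80, 241], [584, 80, 240]]
221 [[574, 76, 237], [576, 76, 239], [579, 76, 240], [581, 76, 242], [584, 76, 241]]
227 [[571, 76, 252], [574, 76, 252], [576, 77, 256], [581, 72, 241], [584, 72, 241]]
233 [[570, 75, 262], [571, 76, 265], [574, 76, 265], [576, 76, 268], [584, 68, 241]]
239 [[569, 72, 264], [570, 74, 272], [572, 74, 273], [575, 75, 274], [577, 74, 272]]
245 [[570, 67, 261], [570, 71, 273], [572, 71, 274], [575, 70, 272], [577, 70, 273]]
251 [[571, 59, 252], [571, 66, 271], [572, 67, 274], [575, 67, 274], [577, 67, 273]]
257 [[572, 54, 250], [574, 54, 250], [576, 55, 253], [579, 54, 251], [583, 52, 247]]
263 [[572, 50, 250], [574, 50, 251], [577, 50, 251], [579, 50, 252], [583, 48, 246]]
269 [[572, 46, 251], [574, 46, 252], [577, 46, 252], [579, 46, 252], [584, 42, 242]]
```

View pics/wz1.png

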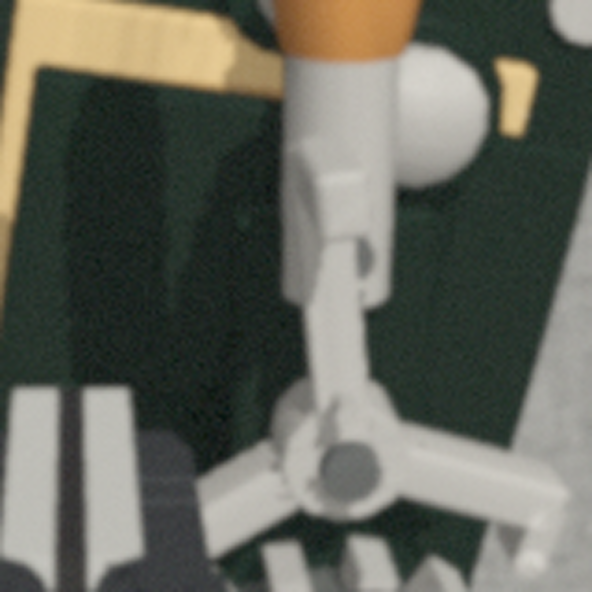

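The wrist depth puts the tab centre at (0.574, 0.071), top 0.274, lever top 0.252. Descending beside it, then pushing in +x.

```bash
python3 -m crank '{"linear":[[0.02,0,0.1],[0.04,0,0.2],[0.05,0,0.3],[0.05,0,0.365],[0.05,0,0.365],[0.05,0,0.365],[0.05,0.03,0.365],[0.05,0.05,0.365],[0.05,0.06,0.365],[0.05,0.06,0.365]],"turn":[0,0,0,0,0,0,0,0,0,0],"fingers":[-1,-1,-1,-1,-1,-1,-1,-1,-1,-1]}'
python3 -m crank '{"linear":[[0,0.015,0],[0,0.03,0],[0,0.045,0],[0,0.06,0],[0,0.075,0],[0,0.09,0],[0,0.105,0],[0,0.12,0],[0,0.13,0],[0,0.13,0]],"turn":[0,0,0,0,0,0,0,0,0,0],"fingers":[-1,-1,-1,-1,-1,-1,-1,-1,-1,-1]}'
python3 look.py 2 wrist
```

```text
clock: 3.53
eef_pos: [0.5436, 0.0691, 0.2581]
tcp_rot: [-2.278, -2.163, -0.001]
force: [0.1, 0.4, 0.9]
gripper_width: -0.0004
clock: 4.37
eef_pos: [0.5701, 0.0677, 0.2579]
tcp_rot: [-2.278, -2.163, -0.001]
force: [0.6, -0.4, 0.2]
gripper_width: 0.0001
{'clock': np.float64(4.417), 'joint_positions': array([7.00e-03, 3.71e-01, 1.39e-01, 1.34e+00, 1.00e-03, 1.63e+00]), 'eef_pos': array([0.57 , 0.068, 0.258]), 'tcp_rot': array([-2.278e+00, -2.163e+00, -1.000e-03]), 'force': array([ 0.112, -0.142, -1.27 ])}
```

View pics/wrist2.png

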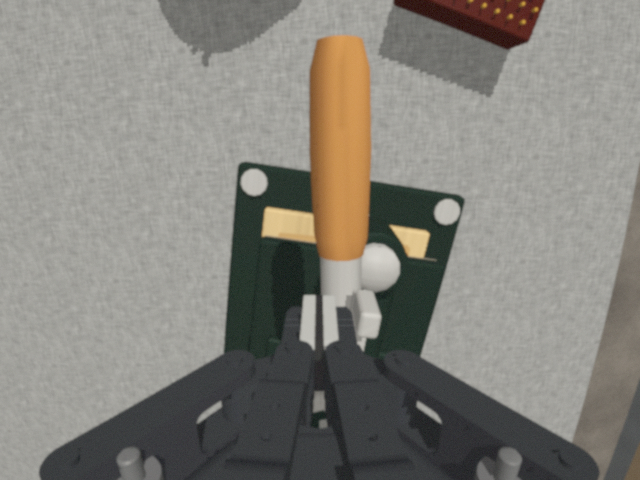

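The tab is now at (368,313), right (clockwise) of the handle centreline at about x 342, so the pawl has flipped. Lifting and moving above the grip with the fingers half open.

```bash
python3 -m crank '{"linear":[[0,0,-0.15],[0,0,-0.3],[0.0,0.0,-0.36],[0.12,0.02,-0.36],[0.24,0.04,-0.36],[0.35,0.057,-0.36],[0.35,0.057,-0.36],[0.35,0.057,-0.36],[0.35,0.057,-0.36],[0.35,0.057,-0.36]],"turn":[0,0,0,0,0,0,0,0,0,0],"fingers":[-1,-1,-1,0,0,0,0,0,0,0]}'
python3 look.py 3 wrist top
python3 - <<'E'
from h import *
A=np.array([.578,-.0625])
for n in("wrist3","top3"):
    c=load(n);h=cv2.cvtColor(c["color"],cv2.COLOR_BGR2HSV);m=cv2.inRange(h,(3,120,90),(16,255,255))
    P=pts(c);r=np.linalg.norm(P[...,:2]-A,axis=2)
    k=(m>0)&(P[...,2]>.225)&(P[...,2]<.26)&(r>.15)&(r<.25)
    Q=P[k]; d=Q[:,:2]-A; print(n,len(Q),Q.mean(0),np.percentile(Q[:,2],[50,95]),"phi",np.degrees(np.arctan2(d[:,0],d[:,1])).mean())
E
```

```text
clock: 5.25
eef_pos: [0.5846, 0.1362, 0.3301]
tcp_rot: [-2.279, -2.162, -0.0]
force: [-0.8, 0.7, -0.7]
gripper_width: 0.043
{'clock': np.float64(5.35), 'joint_positions': array([0.123, 0.442, 0.432, 1.561, 0.   , 1.747]), 'eef_pos': array([0.585, 0.136, 0.33 ]), 'tcp_rot': array([-2.279e+00, -2.162e+00, -1.000e-03]), 'force': array([ 0.139,  0.515, -0.021])}
wrist3 4823 [0.58397364 0.13963396 0.24189469] [0.24255582 0.24515175] phi 1.692402368692196
top3 207 [0.58367504 0.11158962 0.24270008] [0.2427256  0.24719258] phi 1.8718351280576897
```

View pics/wrist3.png

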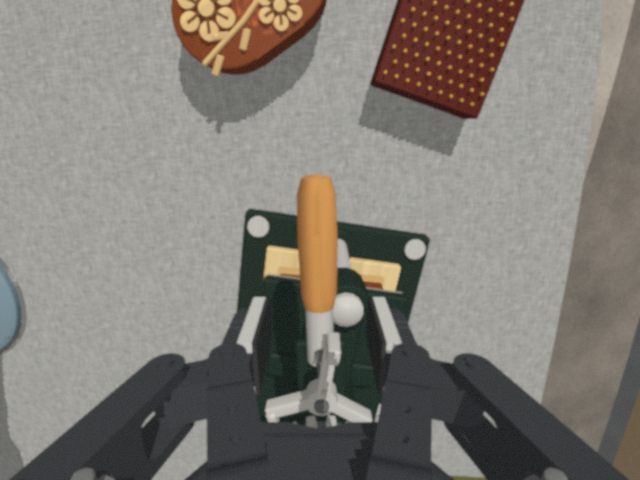

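View pics/top3.png

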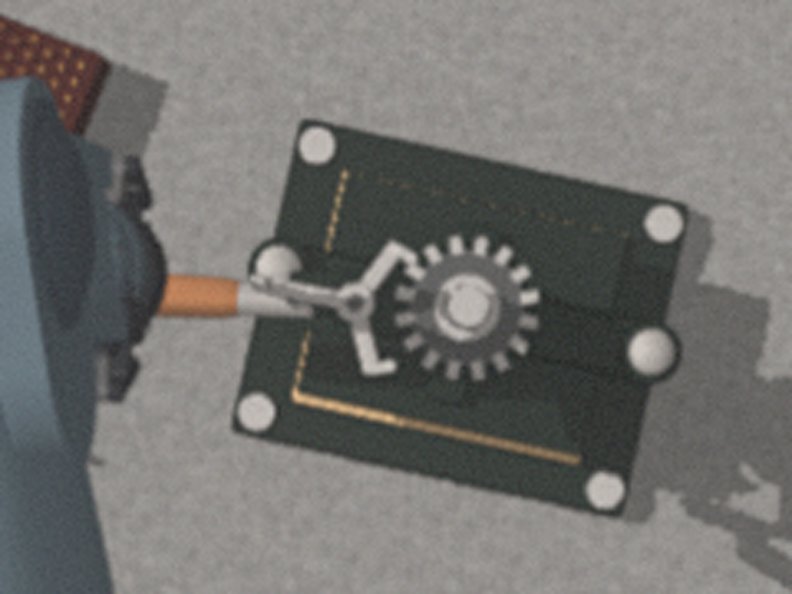

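Both views agree: the lever leans clockwise, and the handle is at 1.8° with the grip at (0.584, 0.1375). Descending with the open fingers around the grip.

```bash
cat > arc.py <<'E'
# arc.py phi_target [rows]: prints tool-axis shift/turn for arc rows at r=0.2
import sys
from rig import manip
from h import *
A=np.array([.578,-.0625]); o=manip.observe(); p=o["eef_pos"]; R=cv2.Rodrigues(o["tcp_rot"])[0]
d=p[:2]-A; ph0=np.degrees(np.arctan2(d[0],d[1])); yaw=np.degrees(np.arctan2(R[1,0],R[0,0])); 
F=o["force"]; print("r",np.hypot(*d).round(4),"phi",ph0.round(2),"yawphi",(90-yaw).round(2),"z",p[2].round(4),"F cw",((F[0]*d[1]-F[1]*d[0])/.2).round(2),F.round(2), "q",o["joint_positions"].round(2),"tz",R[:,2].round(3))
if len(sys.argv)>1:
    T=float(sys.argv[2-1]); n=int(sys.argv[2]) if len(sys.argv)>2 else 10; z=float(sys.argv[3]) if len(sys.argv)>3 else p[2]
    for i in range(1,n+1):
        f=np.radians(ph0+(T-ph0)*i/n); X=np.array([A[0]+.2*np.sin(f),A[1]+.2*np.cos(f),p[2]+(z-p[2])*i/n])
        l=R.T@(X-p)/.2; print(l.round(3).tolist(), round((np.degrees(f)-(90-yaw))/90,3))
E
python3 -m crank '{"linear":[[0.01,0,0.1],[0.01,0,0.25],[0.01,0,0.4],[0.01,0,0.5],[0.01,0,0.58],[0.01,0,0.61],[0.01,0,0.61],[0.01,0,0.61],[0.01,0,0.61],[0.01,0,0.61]],"turn":[0,0,0,0,0,0,0,0,0,0],"fingers":[0,0,0,0,0,0,0,0,0,0]}'
python3 arc.py -38; python3 look.py 4 wrist
```

```text
clock: 6.18
eef_pos: [0.5859, 0.1382, 0.2098]
tcp_rot: [2.279, 2.16, 0.004]
force: [0.6, 0.8, 0.2]
gripper_width: 0.0427
r 0.2008 phi 2.25 yawphi 3.05 z 0.2098 F cw 0.6 [0.63 0.85 0.23] q [0.13 0.44 0.11 1.25 0.   1.75] tz [ 0.003  0.001 -1.   ]
[-0.008, -0.07, -0.0] -0.054
[-0.016, -0.14, -0.0] -0.098
[-0.029, -0.209, -0.001] -0.143
[-0.047, -0.277, -0.001] -0.188
[-0.07, -0.343, -0.001] -0.232
[-0.097, -0.408, -0.001] -0.277
[-0.129, -0.47, -0.002] -0.322
[-0.165, -0.531, -0.002] -0.367
[-0.206, -0.588, -0.002] -0.411
[-0.25, -0.643, -0.002] -0.456
{'clock': np.float64(6.233), 'joint_positions': array([0.126, 0.436, 0.114, 1.246, 0.   , 1.75 ]), 'eef_pos': array([0.586, 0.138, 0.21 ]), 'tcp_rot': array([2.279, 2.161, 0.004]), 'force': array([ 0.248,  0.65 , -0.091])}
```

View pics/wrist4.png

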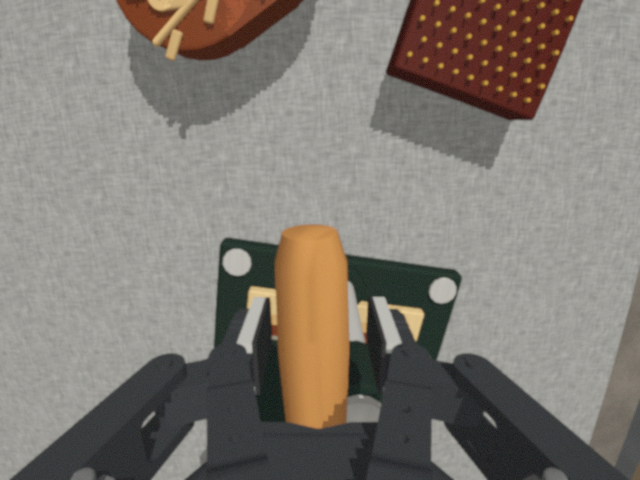

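The grip lies between the two fingers at about (312,330). Swinging the handle back.

```bash
python3 -m crank '{"linear":[[-0.01,-0.07,0],[-0.015,-0.14,0],[-0.03,-0.21,0],[-0.045,-0.275,0],[-0.07,-0.345,0],[-0.095,-0.41,0],[-0.13,-0.47,0],[-0.165,-0.53,0],[-0.205,-0.59,0],[-0.25,-0.645,0]],"turn":[-0.05,-0.1,-0.145,-0.19,-0.23,-0.275,-0.32,-0.365,-0.41,-0.455],"fingers":[0,0,0,0,0,0,0,0,0,0]}'
python3 arc.py -72
```

```text
clock: 7.07
eef_pos: [0.4547, 0.0953, 0.2104]
tcp_rot: [1.372, 2.821, 0.006]
force: [1.4, 0.6, 1.2]
gripper_width: 0.0427
r 0.2003 phi -38.01 yawphi -38.14 z 0.2104 F cw 1.44 [1.35 0.6  1.18] q [ 0.07  0.16 -0.27  1.14  0.    0.97] tz [ 0.006  0.001 -1.   ]
[-0.003, -0.059, -0.0] -0.036
[-0.008, -0.118, -0.001] -0.074
[-0.017, -0.177, -0.001] -0.112
[-0.029, -0.235, -0.001] -0.15
[-0.044, -0.292, -0.001] -0.187
[-0.063, -0.349, -0.002] -0.225
[-0.085, -0.404, -0.002] -0.263
[-0.111, -0.457, -0.002] -0.301
[-0.139, -0.509, -0.002] -0.338
[-0.171, -0.559, -0.003] -0.376
```

```bash
python3 -m crank '{"linear":[[-0.005,-0.06,0],[-0.01,-0.12,0],[-0.015,-0.175,0],[-0.03,-0.235,0],[-0.045,-0.29,0],[-0.065,-0.35,0],[-0.085,-0.405,0],[-0.11,-0.455,0],[-0.14,-0.51,0],[-0.17,-0.56,0]],"turn":[-0.035,-0.075,-0.11,-0.15,-0.19,-0.225,-0.265,-0.3,-0.34,-0.375],"fingers":[0,0,0,0,0,0,0,0,0,0]}'
python3 arc.py -45; python3 look.py 5 top scene
```

```text
clock: 7.9
eef_pos: [0.3882, -0.0009, 0.211]
tcp_rot: [0.488, 3.095, 0.005]
force: [0.2, 0.5, 0.2]
gripper_width: 0.0431
r 0.1996 phi -72.01 yawphi -72.09 z 0.211 F cw 0.49 [0.18 0.46 0.18] q [-0.17  0.   -0.44  1.12  0.    0.14] tz [ 0.008  0.002 -1.   ]
[0.001, 0.047, 0.0] 0.031
[-0.002, 0.094, 0.0] 0.061
[-0.008, 0.141, 0.001] 0.091
[-0.016, 0.187, 0.001] 0.121
[-0.026, 0.233, 0.001] 0.151
[-0.038, 0.279, 0.001] 0.181
[-0.052, 0.324, 0.002] 0.211
[-0.069, 0.368, 0.002] 0.241
[-0.087, 0.412, 0.002] 0.271
[-0.108, 0.454, 0.003] 0.301
{'clock': np.float64(8.0), 'joint_positions': array([-0.17 ,  0.003, -0.438,  1.123,  0.002,  0.149]), 'eef_pos': array([ 0.388, -0.002,  0.211]), 'tcp_rot': array([4.970e-01, 3.095e+00, 3.000e-03]), 'force': array([0.037, 0.504, 0.007])}
```

View pics/top5.png

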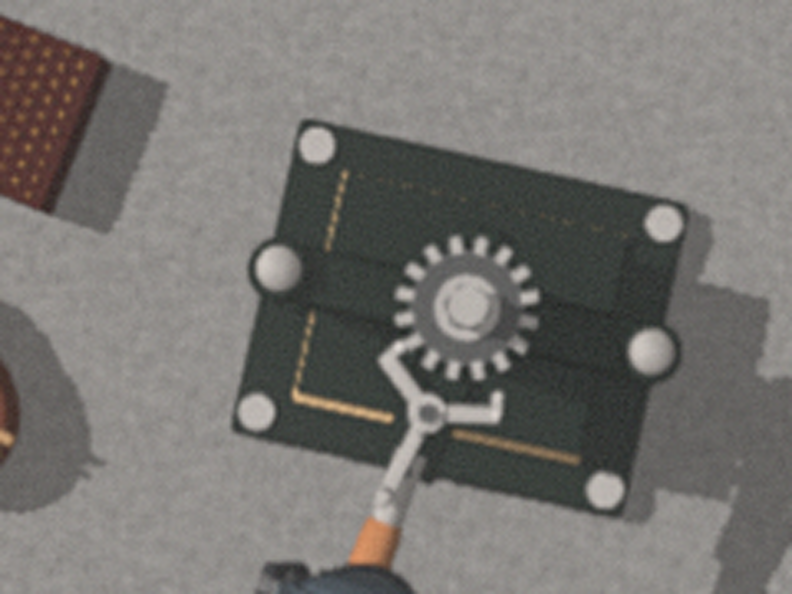

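View pics/scene5.png

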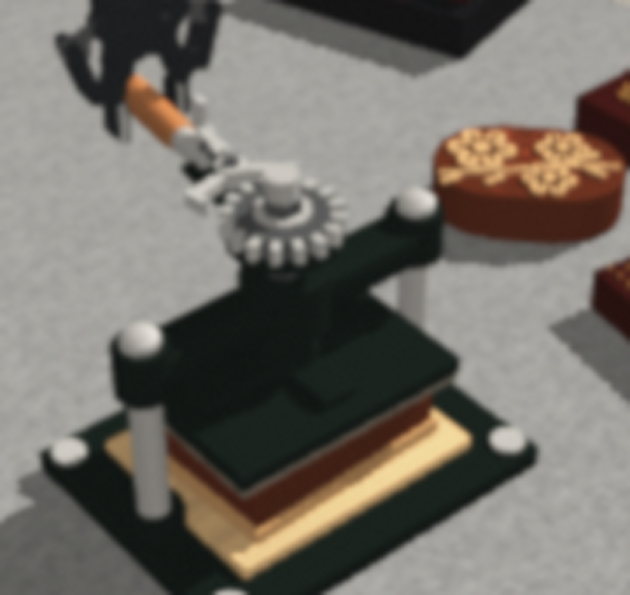

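The wheel teeth have not moved from the previous picture, so the backstroke clicks freely, and the tab still leans clockwise. Starting the forward stroke.

```bash
python3 -m crank '{"linear":[[0,0.045,0],[0,0.095,0],[-0.01,0.14,0],[-0.015,0.185,0],[-0.025,0.235,0],[-0.04,0.28,0],[-0.05,0.325,0],[-0.07,0.37,0],[-0.085,0.41,0],[-0.11,0.455,0]],"turn":[0.03,0.06,0.09,0.12,0.15,0.18,0.21,0.24,0.27,0.3],"fingers":[0,0,0,0,0,0,0,0,0,0]}'
python3 arc.py -30; python3 look.py 6 top scene;
```

```text
clock: 8.83
eef_pos: [0.4361, 0.078, 0.211]
tcp_rot: [1.212, 2.893, 0.0]
force: [-5.1, -3.0, -0.9]
gripper_width: 0.0429
r 0.1997 phi -45.29 yawphi -44.54 z 0.211 F cw -5.75 [-5.11 -3.04 -0.95] q [ 0.03  0.12 -0.32  1.13 -0.    0.83] tz [ 0.005 -0.002 -1.   ]
[0.002, 0.027, 0.0] 0.009
[0.001, 0.053, 0.0] 0.026
[-0.001, 0.08, 0.0] 0.043
[-0.003, 0.107, 0.0] 0.06
[-0.006, 0.133, 0.0] 0.077
[-0.009, 0.16, 0.0] 0.094
[-0.013, 0.186, 0.0] 0.111
[-0.018, 0.212, 0.001] 0.128
[-0.024, 0.238, 0.001] 0.145
[-0.03, 0.264, 0.001] 0.162
{'clock': np.float64(8.933), 'joint_positions': array([ 3.500e-02,  1.170e-01, -3.150e-01,  1.133e+00,  1.000e-03,
        8.250e-01]), 'eef_pos': array([0.437, 0.079, 0.211]), 'tcp_rot': array([1.206, 2.895, 0.005]), 'force': array([-1.603, -1.401, -1.112])}
```

View pics/top6.png

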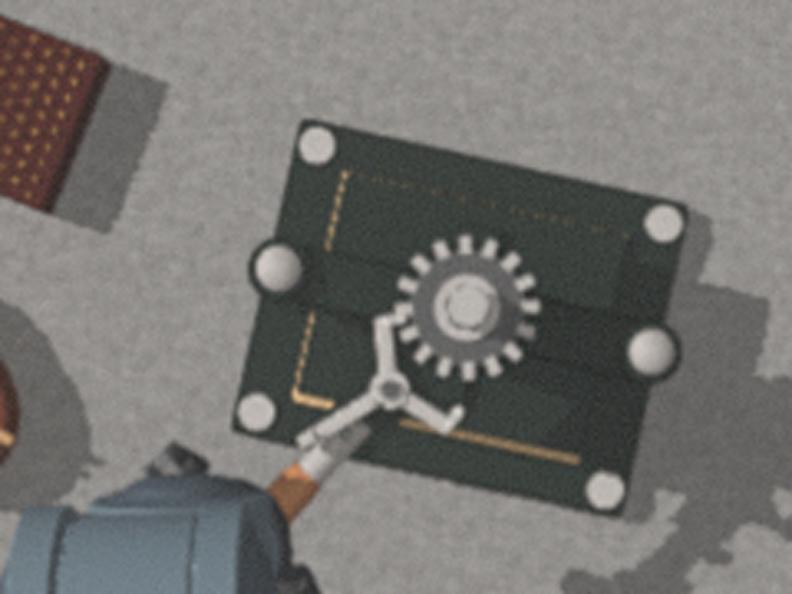

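The wheel has turned about 20° with the handle, so the drive is engaged. The moving force is about 5.7 N, so the screw is still running free. I'll go on slowly and read the force at the end of each call, while still moving.

```bash
python3 -m crank '{"linear":[[0,0.025,0],[0,0.055,0],[0,0.08,0],[-0.005,0.105,0],[-0.005,0.135,0],[-0.01,0.16,0],[-0.015,0.185,0],[-0.02,0.21,0],[-0.025,0.24,0],[-0.03,0.265,0]],"turn":[0.01,0.025,0.045,0.06,0.075,0.095,0.11,0.13,0.145,0.16],"fingers":[0,0,0,0,0,0,0,0,0,0]}'
python3 arc.py -18
```

```text
clock: 9.77
eef_pos: [0.4777, 0.1111, 0.2106]
tcp_rot: [1.562, 2.722, -0.0]
force: [-2.8, -4.8, -1.5]
gripper_width: 0.0428
r 0.2005 phi -30.02 yawphi -30.31 z 0.2106 F cw -4.83 [-2.81 -4.77 -1.55] q [ 0.1   0.21 -0.2   1.16 -0.    1.14] tz [ 0.003 -0.002 -1.   ]
[-0.003, 0.021, 0.0] 0.017
[-0.004, 0.042, 0.0] 0.03
[-0.005, 0.063, 0.0] 0.043
[-0.007, 0.084, 0.0] 0.057
[-0.009, 0.105, 0.0] 0.07
[-0.011, 0.126, 0.0] 0.083
[-0.014, 0.146, 0.0] 0.097
[-0.018, 0.167, 0.0] 0.11
[-0.021, 0.188, 0.0] 0.123
[-0.026, 0.208, 0.0] 0.137
```

```bash
python3 -m crank '{"linear":[[0,0.02,0],[-0.005,0.04,0],[-0.005,0.065,0],[-0.005,0.085,0],[-0.01,0.105,0],[-0.01,0.125,0],[-0.015,0.145,0],[-0.02,0.165,0],[-0.02,0.19,0],[-0.025,0.21,0]],"turn":[0.015,0.03,0.045,0.055,0.07,0.085,0.095,0.11,0.125,0.135],"fingers":[0,0,0,0,0,0,0,0,0,0]}'
python3 arc.py -6; python3 look.py 7 scene
```

```text
clock: 10.6
eef_pos: [0.5161, 0.1283, 0.2102]
tcp_rot: [1.844, 2.541, -0.001]
force: [-4.5, -1.4, -4.2]
gripper_width: 0.0428
r 0.2006 phi -17.97 yawphi -18.07 z 0.2102 F cw -4.72 [-4.49 -1.4  -4.21] q [ 0.13  0.3  -0.09  1.18 -0.    1.38] tz [ 0.002 -0.002 -1.   ]
[-0.003, 0.021, 0.0] 0.014
[-0.004, 0.042, 0.0] 0.028
[-0.005, 0.063, 0.0] 0.041
[-0.006, 0.083, 0.0] 0.054
[-0.008, 0.104, 0.0] 0.068
[-0.011, 0.125, 0.0] 0.081
[-0.014, 0.146, 0.0] 0.094
[-0.017, 0.166, 0.0] 0.108
[-0.021, 0.187, 0.0] 0.121
[-0.025, 0.207, 0.0] 0.134
{'clock': np.float64(10.65), 'joint_positions': array([ 1.250e-01,  2.960e-01, -9.000e-02,  1.183e+00, -1.000e-03,
        1.381e+00]), 'eef_pos': array([0.517, 0.129, 0.21 ]), 'tcp_rot': array([1.844e+00, 2.541e+00, 1.000e-03]), 'force': array([-2.945,  0.218, -2.813])}
```

View pics/scene7.png

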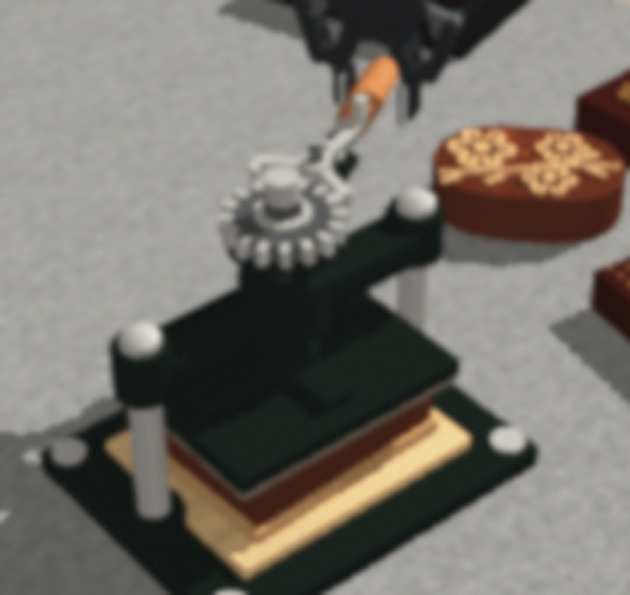

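```bash
python3 -m crank '{"linear":[[0,0.02,0],[-0.005,0.04,0.005],[-0.005,0.065,0.005],[-0.005,0.085,0.005],[-0.01,0.105,0.005],[-0.01,0.125,0.005],[-0.015,0.145,0.01],[-0.015,0.165,0.01],[-0.02,0.185,0.01],[-0.025,0.205,0.01]],"turn":[0.015,0.03,0.04,0.055,0.07,0.08,0.095,0.11,0.12,0.135],"fingers":[0,0,0,0,0,0,0,0,0,0]}'
python3 arc.py 6
```

```text
clock: 11.48
eef_pos: [0.558, 0.1366, 0.2085]
tcp_rot: [2.104, 2.329, 0.002]
force: [-5.5, -1.0, 2.1]
gripper_width: 0.0428
r 0.2001 phi -5.73 yawphi -5.81 z 0.2085 F cw -5.61 [-5.54 -0.96  2.08] q [ 0.13  0.38  0.03  1.21 -0.    1.6 ] tz [ 0.003 -0.001 -1.   ]
[-0.001, 0.02, 0.0] 0.014
[-0.001, 0.041, 0.0] 0.027
[-0.003, 0.061, 0.0] 0.04
[-0.004, 0.082, 0.0] 0.053
[-0.006, 0.102, 0.0] 0.066
[-0.008, 0.122, 0.0] 0.079
[-0.011, 0.143, 0.0] 0.092
[-0.014, 0.163, 0.0] 0.105
[-0.018, 0.183, 0.001] 0.118
[-0.022, 0.203, 0.001] 0.131
```

```bash
python3 -m crank '{"linear":[[0,0.02,0],[0,0.04,0],[-0.005,0.06,0],[-0.005,0.08,0],[-0.005,0.1,0],[-0.01,0.12,0],[-0.01,0.145,0.005],[-0.015,0.165,0.005],[-0.02,0.185,0.005],[-0.02,0.205,0.005]],"turn":[0.015,0.025,0.04,0.055,0.065,0.08,0.09,0.105,0.12,0.13],"fingers":[0,0,0,0,0,0,0,0,0,0]}'
python3 arc.py 18
```

```text
clock: 12.32
eef_pos: [0.5996, 0.1366, 0.2076]
tcp_rot: [2.333, 2.1, 0.002]
force: [-4.2, -0.9, 0.4]
gripper_width: 0.0426
r 0.2003 phi 6.19 yawphi 6.01 z 0.2076 F cw -4.12 [-4.23 -0.86  0.36] q [ 0.12  0.46  0.15  1.26 -0.    1.8 ] tz [ 0.003 -0.001 -1.   ]
[-0.002, 0.021, 0.0] 0.015
[-0.002, 0.041, 0.0] 0.028
[-0.004, 0.062, 0.0] 0.041
[-0.005, 0.082, 0.0] 0.054
[-0.007, 0.103, 0.0] 0.068
[-0.009, 0.123, 0.0] 0.081
[-0.012, 0.144, 0.0] 0.094
[-0.016, 0.164, 0.0] 0.107
[-0.019, 0.184, 0.001] 0.12
[-0.023, 0.205, 0.001] 0.133
```

```bash
python3 -m crank '{"linear":[[0,0.02,0],[0,0.04,0],[-0.005,0.06,0],[-0.005,0.08,0],[-0.005,0.105,0],[-0.01,0.125,0],[-0.01,0.145,0.005],[-0.015,0.165,0.005],[-0.02,0.185,0.005],[-0.025,0.205,0.005]],"turn":[0.015,0.025,0.04,0.055,0.065,0.08,0.095,0.105,0.12,0.135],"fingers":[0,0,0,0,0,0,0,0,0,0]}'
python3 arc.py 30;  python3 look.py 8 scene
```

```text
clock: 13.15
eef_pos: [0.6403, 0.1278, 0.2067]
tcp_rot: [2.545, 1.839, 0.004]
force: [-4.3, 3.9, -0.4]
gripper_width: 0.0431
r 0.2002 phi 18.14 yawphi 18.29 z 0.2067 F cw -5.32 [-4.32  3.88 -0.44] q [ 0.1   0.55  0.29  1.31 -0.    1.99] tz [ 0.003 -0.    -1.   ]
[-0.001, 0.021, 0.0] 0.012
[-0.002, 0.041, 0.0] 0.025
[-0.003, 0.062, 0.0] 0.038
[-0.004, 0.083, 0.0] 0.051
[-0.006, 0.103, 0.0] 0.064
[-0.008, 0.124, 0.0] 0.077
[-0.011, 0.144, 0.0] 0.091
[-0.014, 0.165, 0.0] 0.104
[-0.018, 0.185, 0.001] 0.117
[-0.022, 0.206, 0.001] 0.13
{'clock': np.float64(13.2), 'joint_positions': array([ 1.000e-01,  5.490e-01,  2.870e-01,  1.305e+00, -1.000e-03,
        1.991e+00]), 'eef_pos': array([0.641, 0.127, 0.207]), 'tcp_rot': array([2.545, 1.837, 0.005]), 'force': array([-2.325,  3.065,  0.587])}
```

View pics/scene8.png

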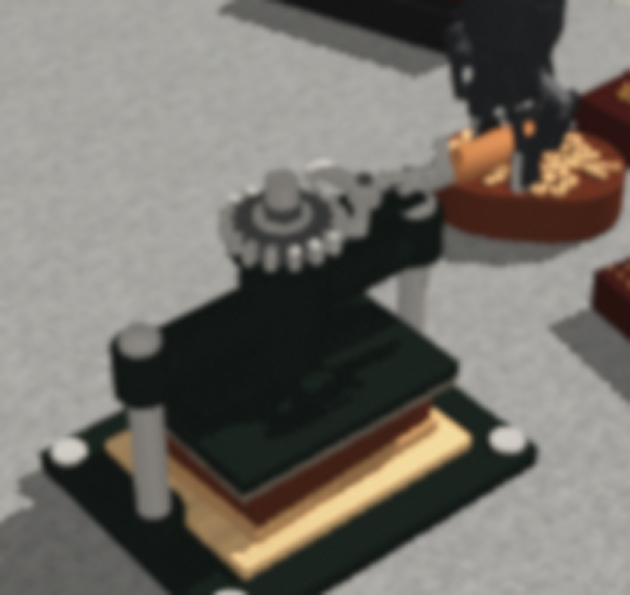

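Still about 5 N, so still free. Continuing.

```bash
python3 -m crank '{"linear":[[0,0.02,0],[0,0.04,0],[-0.005,0.06,0],[-0.005,0.085,0],[-0.005,0.105,0],[-0.01,0.125,0],[-0.01,0.145,0.005],[-0.015,0.165,0.005],[-0.02,0.185,0.005],[-0.02,0.205,0.005]],"turn":[0.01,0.025,0.04,0.05,0.065,0.075,0.09,0.105,0.115,0.13],"fingers":[0,0,0,0,0,0,0,0,0,0]}'
python3 arc.py 40 
```

```text
clock: 14.03
eef_pos: [0.6791, 0.1104, 0.2059]
tcp_rot: [2.721, 1.566, 0.005]
force: [-5.4, -0.4, 0.3]
gripper_width: 0.0426
r 0.2003 phi 30.32 yawphi 30.16 z 0.2059 F cw -4.45 [-5.39 -0.43  0.25] q [ 0.07  0.63  0.42  1.36 -0.    2.17] tz [ 0.004 -0.    -1.   ]
[-0.002, 0.017, 0.0] 0.013
[-0.002, 0.034, 0.0] 0.023
[-0.003, 0.051, 0.0] 0.034
[-0.004, 0.068, 0.0] 0.045
[-0.006, 0.084, 0.0] 0.056
[-0.007, 0.101, 0.0] 0.066
[-0.009, 0.118, 0.0] 0.077
[-0.011, 0.135, 0.0] 0.088
[-0.014, 0.151, 0.001] 0.099
[-0.016, 0.168, 0.001] 0.109
```

```bash
python3 -m crank '{"linear":[[0,0.015,0],[0,0.035,0],[-0.005,0.05,0],[-0.005,0.07,0],[-0.005,0.085,0],[-0.005,0.1,0],[-0.01,0.12,0.005],[-0.01,0.135,0.005],[-0.015,0.15,0.005],[-0.015,0.17,0.005]],"turn":[0.01,0.025,0.035,0.045,0.055,0.065,0.075,0.09,0.1,0.11],"fingers":[0,0,0,0,0,0,0,0,0,0]}'
python3 arc.py 2; python3 look.py 9 scene top
```

```text
clock: 14.87
eef_pos: [0.7072, 0.0905, 0.2053]
tcp_rot: [2.847, 1.323, 0.005]
force: [-5.2, 1.6, 0.4]
gripper_width: 0.0428
r 0.2002 phi 40.17 yawphi 40.15 z 0.2053 F cw -5.02 [-5.25  1.57  0.37] q [ 0.04  0.69  0.53  1.41 -0.    2.31] tz [ 0.004 -0.001 -1.   ]
[-0.003, -0.067, -0.0] -0.042
[-0.01, -0.133, -0.0] -0.085
[-0.021, -0.199, -0.001] -0.127
[-0.036, -0.263, -0.001] -0.169
[-0.056, -0.327, -0.001] -0.212
[-0.08, -0.389, -0.002] -0.254
[-0.108, -0.45, -0.002] -0.297
[-0.14, -0.508, -0.002] -0.339
[-0.175, -0.564, -0.002] -0.381
[-0.215, -0.618, -0.003] -0.424
{'clock': np.float64(14.967), 'joint_positions': array([ 3.800e-02,  6.940e-01,  5.360e-01,  1.408e+00, -1.000e-03,
        2.309e+00]), 'eef_pos': array([0.708, 0.09 , 0.205]), 'tcp_rot': array([2.846, 1.323, 0.007]), 'force': array([-2.594,  1.151, -0.175])}
```

View pics/top9.png

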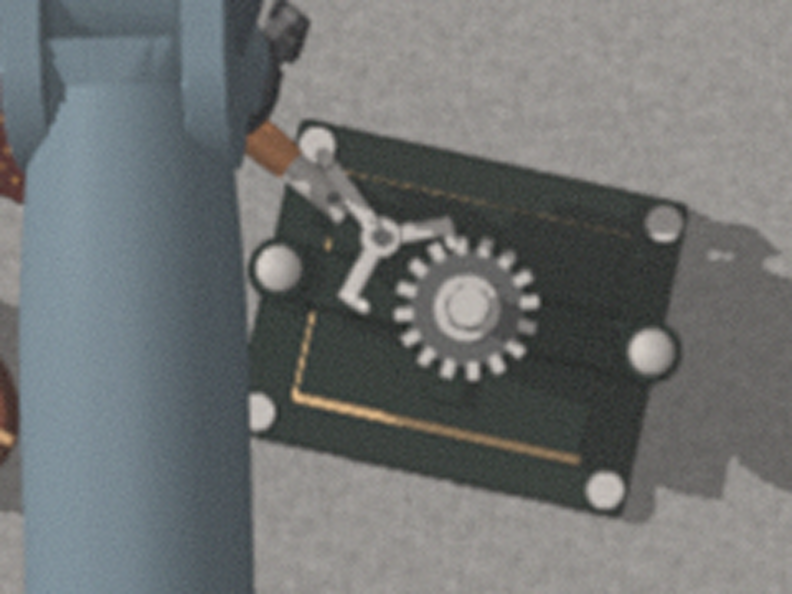

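View pics/scene9.png

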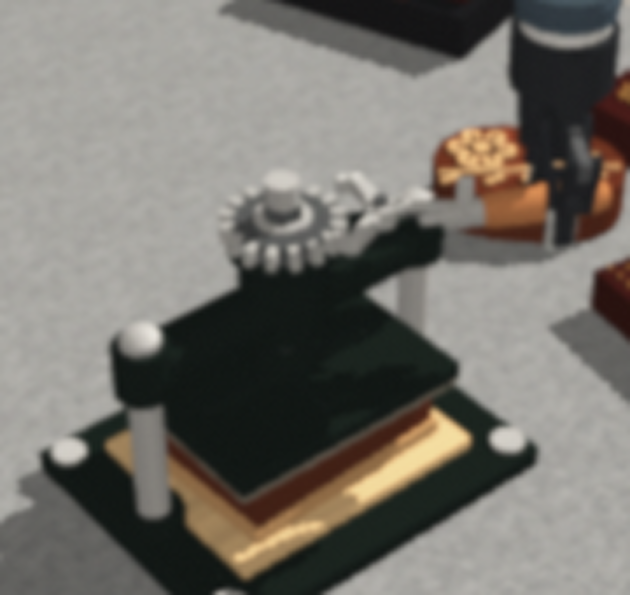

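The screw has turned about 105° (5.8 mm) and still runs free at 5 N. Swinging back for a second stroke.

```bash
python3 -m crank '{"linear":[[-0.005,-0.065,0],[-0.01,-0.135,0],[-0.02,-0.2,0],[-0.035,-0.265,0],[-0.055,-0.325,0],[-0.08,-0.39,0],[-0.11,-0.45,0],[-0.14,-0.51,0],[-0.175,-0.565,0],[-0.215,-0.62,0]],"turn":[-0.04,-0.085,-0.125,-0.17,-0.21,-0.255,-0.295,-0.34,-0.38,-0.425],"fingers":[0,0,0,0,0,0,0,0,0,0]}'
python3 arc.py -36
```

```text
clock: 15.8
eef_pos: [0.5873, 0.1366, 0.2055]
tcp_rot: [2.248, 2.181, 0.01]
force: [1.4, 0.5, -0.1]
gripper_width: 0.0432
r 0.1994 phi 2.67 yawphi 1.73 z 0.2055 F cw 1.4 [ 1.43  0.46 -0.14] q [ 0.13  0.43  0.1   1.23 -0.    1.73] tz [ 0.011 -0.002 -1.   ]
[0.002, -0.067, -0.001] -0.032
[-0.004, -0.135, -0.001] -0.075
[-0.014, -0.201, -0.002] -0.118
[-0.029, -0.267, -0.003] -0.161
[-0.048, -0.332, -0.004] -0.204
[-0.071, -0.395, -0.004] -0.247
[-0.099, -0.457, -0.005] -0.29
[-0.131, -0.516, -0.005] -0.333
[-0.166, -0.574, -0.006] -0.376
[-0.206, -0.628, -0.006] -0.419
```

```bash
python3 -m crank '{"linear":[[0,-0.065,0],[-0.005,-0.135,0],[-0.015,-0.2,0],[-0.03,-0.265,0],[-0.05,-0.33,-0.005],[-0.07,-0.395,-0.005],[-0.1,-0.455,-0.005],[-0.13,-0.515,-0.005],[-0.165,-0.575,-0.005],[-0.205,-0.63,-0.005]],"turn":[-0.03,-0.075,-0.12,-0.16,-0.205,-0.245,-0.29,-0.335,-0.375,-0.42],"fingers":[0,0,0,0,0,0,0,0,0,0]}'
python3 arc.py -65
```

```text
clock: 16.63
eef_pos: [0.4618, 0.0988, 0.2063]
tcp_rot: [1.413, 2.788, 0.007]
force: [1.6, -0.6, -0.6]
gripper_width: 0.0427
r 0.1988 phi -35.77 yawphi -36.23 z 0.2063 F cw 1.0 [ 1.64 -0.56 -0.56] q [ 0.08  0.17 -0.27  1.12 -0.    1.02] tz [ 0.016 -0.003 -1.   ]
[0.005, -0.051, -0.001] -0.027
[0.002, -0.102, -0.001] -0.06
[-0.004, -0.152, -0.002] -0.092
[-0.013, -0.203, -0.002] -0.125
[-0.024, -0.253, -0.003] -0.157
[-0.038, -0.302, -0.003] -0.19
[-0.054, -0.35, -0.003] -0.222
[-0.073, -0.397, -0.004] -0.255
[-0.094, -0.444, -0.004] -0.287
[-0.117, -0.489, -0.004] -0.32
```

```bash
python3 -m crank '{"linear":[[0.005,-0.05,0],[0,-0.1,0],[-0.005,-0.15,0],[-0.015,-0.2,0],[-0.025,-0.255,-0.005],[-0.04,-0.3,-0.005],[-0.055,-0.35,-0.005],[-0.075,-0.395,-0.005],[-0.095,-0.445,-0.005],[-0.115,-0.49,-0.005]],"turn":[-0.025,-0.06,-0.09,-0.125,-0.155,-0.19,-0.22,-0.255,-0.285,-0.32],"fingers":[0,0,0,0,0,0,0,0,0,0]}'
python3 arc.py -50; python3 look.py 10 top
```

```text
clock: 17.47
eef_pos: [0.3982, 0.0211, 0.2076]
tcp_rot: [0.672, 3.047, -0.0]
force: [1.2, 0.5, 0.3]
gripper_width: 0.0426
r 0.1982 phi -65.07 yawphi -65.13 z 0.2076 F cw 0.94 [1.2  0.48 0.34] q [-0.1   0.01 -0.44  1.1  -0.    0.33] tz [ 0.021 -0.005 -1.   ]
[0.008, 0.026, -0.0] 0.018
[0.007, 0.053, 0.0] 0.034
[0.006, 0.079, 0.0] 0.051
[0.003, 0.105, 0.0] 0.068
[0.0, 0.131, 0.001] 0.084
[-0.004, 0.157, 0.001] 0.101
[-0.008, 0.183, 0.001] 0.118
[-0.013, 0.209, 0.001] 0.135
[-0.019, 0.234, 0.001] 0.151
[-0.026, 0.26, 0.002] 0.168
{'clock': np.float64(17.517), 'joint_positions': array([-0.106,  0.013, -0.437,  1.1  , -0.004,  0.327]), 'eef_pos': array([0.397, 0.02 , 0.207]), 'tcp_rot': array([ 6.710e-01,  3.048e+00, -3.000e-03]), 'force': array([-0.053, -0.15 , -0.07 ])}
```

View pics/top10.png

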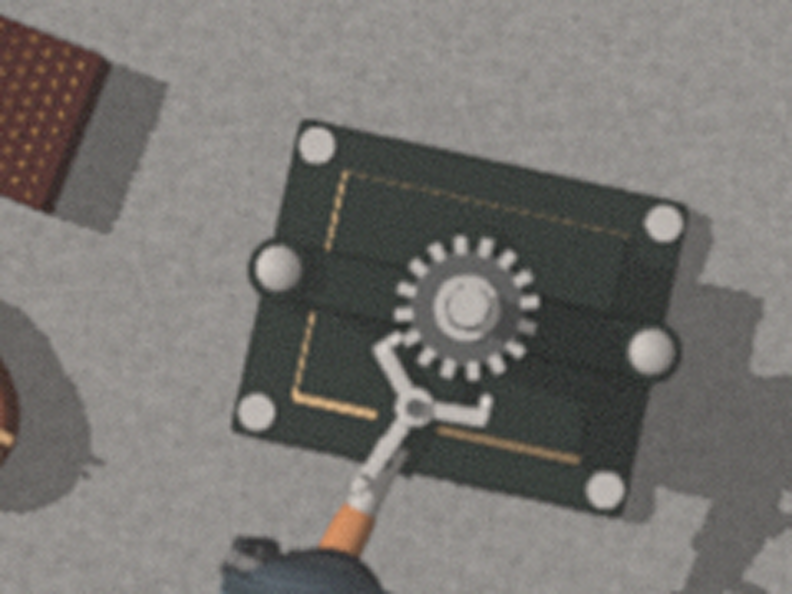

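The wheel held its place. Starting the second forward stroke.

```bash
python3 -m crank '{"linear":[[0.01,0.025,0],[0.005,0.055,0],[0.005,0.08,0],[0.005,0.105,0],[0,0.13,0],[-0.005,0.155,0],[-0.01,0.185,0],[-0.015,0.21,0],[-0.02,0.235,0],[-0.025,0.26,0]],"turn":[0.02,0.035,0.05,0.07,0.085,0.1,0.12,0.135,0.15,0.17],"fingers":[0,0,0,0,0,0,0,0,0,0]}'
python3 arc.py -38
```

```text
clock: 18.35
eef_pos: [0.4249, 0.0645, 0.2081]
tcp_rot: [1.074, 2.927, -0.001]
force: [-0.3, -1.6, -0.7]
gripper_width: 0.0429
r 0.1989 phi -50.31 yawphi -49.69 z 0.2081 F cw -1.4 [-0.34 -1.55 -0.65] q [ 0.01  0.08 -0.37  1.1  -0.01  0.71] tz [ 0.022 -0.009 -1.   ]
[0.005, 0.021, 0.0] 0.007
[0.005, 0.043, 0.0] 0.02
[0.004, 0.064, 0.0] 0.034
[0.003, 0.086, 0.001] 0.048
[0.001, 0.107, 0.001] 0.062
[-0.001, 0.129, 0.001] 0.075
[-0.004, 0.15, 0.001] 0.089
[-0.007, 0.171, 0.002] 0.103
[-0.011, 0.192, 0.002] 0.116
[-0.015, 0.213, 0.002] 0.13
```

```bash
python3 -m crank '{"linear":[[0.005,0.02,0],[0.005,0.045,0],[0.005,0.065,0],[0.005,0.085,0],[0,0.105,0],[0,0.13,0],[-0.005,0.15,0],[-0.005,0.17,0],[-0.01,0.19,0],[-0.015,0.215,0]],"turn":[0.01,0.02,0.035,0.05,0.06,0.075,0.09,0.105,0.115,0.13],"fingers":[0,0,0,0,0,0,0,0,0,0]}'
python3 arc.py -28
```

```text
clock: 19.18
eef_pos: [0.4547, 0.0948, 0.2081]
tcp_rot: [1.37, 2.801, -0.0]
force: [-2.1, -3.8, -2.2]
gripper_width: 0.0427
r 0.1999 phi -38.09 yawphi -37.87 z 0.2081 F cw -4.0 [-2.07 -3.84 -2.24] q [ 0.08  0.15 -0.29  1.12 -0.01  0.99] tz [ 0.021 -0.01  -1.   ]
[0.0, 0.018, 0.0] 0.009
[-0.0, 0.035, 0.0] 0.02
[-0.001, 0.053, 0.001] 0.031
[-0.002, 0.07, 0.001] 0.042
[-0.003, 0.088, 0.001] 0.054
[-0.005, 0.105, 0.001] 0.065
[-0.007, 0.123, 0.001] 0.076
[-0.009, 0.14, 0.002] 0.087
[-0.012, 0.158, 0.002] 0.098
[-0.014, 0.175, 0.002] 0.11
```

```bash
python3 -m crank '{"linear":[[0,0.02,0],[0,0.035,0],[0,0.055,0],[0,0.07,0.005],[-0.005,0.09,0.005],[-0.005,0.105,0.005],[-0.005,0.125,0.005],[-0.01,0.14,0.005],[-0.01,0.16,0.01],[-0.015,0.175,0.01]],"turn":[0.01,0.02,0.03,0.04,0.055,0.065,0.075,0.085,0.1,0.11],"fingers":[0,0,0,0,0,0,0,0,0,0]}'
python3 arc.py -18; python3 look.py 11 scene
```

```text
clock: 20.02
eef_pos: [0.4843, 0.1145, 0.2067]
tcp_rot: [1.609, 2.672, 0.004]
force: [-4.5, -1.0, 1.3]
gripper_width: 0.0427
r 0.2003 phi -27.91 yawphi -27.9 z 0.2067 F cw -4.46 [-4.53 -0.96  1.31] q [ 0.11  0.21 -0.21  1.13 -0.01  1.2 ] tz [ 0.021 -0.01  -1.   ]
[-0.001, 0.017, 0.0] 0.011
[-0.002, 0.035, 0.001] 0.022
[-0.003, 0.052, 0.001] 0.033
[-0.004, 0.069, 0.001] 0.044
[-0.005, 0.086, 0.001] 0.055
[-0.007, 0.104, 0.002] 0.066
[-0.009, 0.121, 0.002] 0.077
[-0.011, 0.138, 0.002] 0.088
[-0.013, 0.155, 0.002] 0.099
[-0.016, 0.172, 0.003] 0.11
{'clock': np.float64(20.067), 'joint_positions': array([ 0.112,  0.214, -0.208,  1.129, -0.011,  1.196]), 'eef_pos': array([0.485, 0.115, 0.207]), 'tcp_rot': array([1.609, 2.672, 0.005]), 'force': array([-4.796, -0.364,  2.381])}
```

```bash
python3 -m crank '{"linear":[[0,0.015,0],[0,0.035,0],[-0.005,0.05,0],[-0.005,0.07,0],[-0.005,0.085,0],[-0.005,0.105,0.005],[-0.01,0.12,0.005],[-0.01,0.14,0.005],[-0.015,0.155,0.005],[-0.015,0.17,0.005]],"turn":[0.01,0.02,0.035,0.045,0.055,0.065,0.075,0.09,0.1,0.11],"fingers":[0,0,0,0,0,0,0,0,0,0]}'
python3 arc.py -8; python3 look.py 12 scene
```

```text
clock: 20.9
eef_pos: [0.5153, 0.1279, 0.2058]
tcp_rot: [1.836, 2.524, 0.006]
force: [-5.7, -4.3, 0.5]
gripper_width: 0.0428
r 0.2004 phi -18.24 yawphi -17.94 z 0.2058 F cw -6.8 [-5.74 -4.27  0.54] q [ 0.13  0.28 -0.12  1.15 -0.01  1.39] tz [ 0.019 -0.009 -1.   ]
[-0.002, 0.018, 0.0] 0.008
[-0.003, 0.036, 0.001] 0.019
[-0.003, 0.054, 0.001] 0.031
[-0.004, 0.071, 0.001] 0.042
[-0.006, 0.089, 0.001] 0.054
[-0.007, 0.107, 0.002] 0.065
[-0.009, 0.125, 0.002] 0.076
[-0.012, 0.142, 0.002] 0.088
[-0.014, 0.16, 0.003] 0.099
[-0.017, 0.178, 0.003] 0.11
{'clock': np.float64(20.95), 'joint_positions': array([ 0.131,  0.282, -0.12 ,  1.15 , -0.011,  1.389]), 'eef_pos': array([0.516, 0.128, 0.206]), 'tcp_rot': array([1.836, 2.523, 0.006]), 'force': array([-5.035, -2.202,  0.699])}
```

View pics/scene12.png

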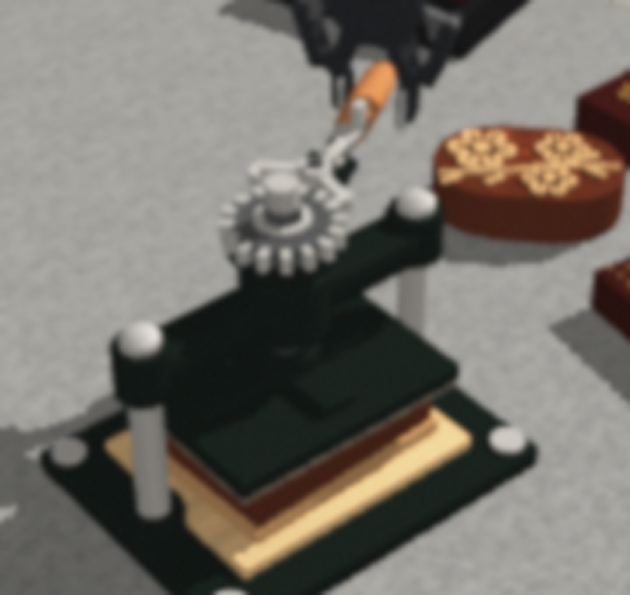

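6.8 N is the first rise, so the felt has probably touched. Using 5° per call from here.

```bash
python3 -m crank '{"linear":[[0,0.01,0],[0,0.02,0],[0,0.03,0],[0,0.035,0],[0,0.045,0],[-0.005,0.055,0],[-0.005,0.065,0],[-0.005,0.07,0],[-0.005,0.08,0.005],[-0.005,0.09,0.005]],"turn":[0.005,0.01,0.015,0.02,0.025,0.03,0.035,0.04,0.045,0.05],"fingers":[0,0,0,0,0,0,0,0,0,0]}'
python3 arc.py -8;python3 - <<'E'
from rig import manip,imaging
imaging.capture("top");print(manip.observe()["force"].round(1))
E
```

```text
clock: 21.78
eef_pos: [0.5322, 0.1328, 0.2051]
tcp_rot: [1.935, 2.451, 0.006]
force: [-6.2, -2.8, 3.2]
gripper_width: 0.043
r 0.2006 phi -13.2 yawphi -13.4 z 0.2051 F cw -6.68 [-6.19 -2.79  3.23] q [ 0.14  0.32 -0.07  1.16 -0.01  1.47] tz [ 0.017 -0.009 -1.   ]
[-0.003, 0.009, 0.0] 0.008
[-0.003, 0.018, 0.0] 0.014
[-0.004, 0.027, 0.0] 0.02
[-0.004, 0.036, 0.001] 0.025
[-0.004, 0.045, 0.001] 0.031
[-0.005, 0.054, 0.001] 0.037
[-0.005, 0.063, 0.001] 0.043
[-0.006, 0.072, 0.001] 0.048
[-0.007, 0.081, 0.001] 0.054
[-0.008, 0.091, 0.001] 0.06
[-6.2 -2.   2.7]
```

```bash
python3 -m crank '{"linear":[[0,0.01,0],[-0.005,0.02,0],[-0.005,0.025,0],[-0.005,0.035,0],[-0.005,0.045,0],[-0.005,0.055,0],[-0.005,0.065,0],[-0.005,0.07,0],[-0.005,0.08,0],[-0.01,0.09,0]],"turn":[0.01,0.015,0.02,0.025,0.03,0.035,0.045,0.05,0.055,0.06],"fingers":[0,0,0,0,0,0,0,0,0,0]}'
python3 arc.py -3;python3 - <<'E'
from rig import manip,imaging
imaging.capture("top");print(manip.observe()["force"].round(1))
E
```

```text
clock: 22.67
eef_pos: [0.5486, 0.1357, 0.2048]
tcp_rot: [2.052, 2.359, 0.006]
force: [-7.8, 1.4, 1.2]
gripper_width: 0.043
r 0.2004 phi -8.44 yawphi -7.98 z 0.2048 F cw -7.56 [-7.84  1.37  1.19] q [ 0.14  0.35 -0.02  1.18 -0.01  1.57] tz [ 0.014 -0.007 -1.   ]
[-0.002, 0.01, 0.0] 0.001
[-0.002, 0.019, 0.0] 0.007
[-0.002, 0.028, 0.0] 0.013
[-0.002, 0.038, 0.0] 0.019
[-0.003, 0.047, 0.001] 0.025
[-0.003, 0.057, 0.001] 0.031
[-0.004, 0.066, 0.001] 0.037
[-0.004, 0.076, 0.001] 0.043
[-0.005, 0.085, 0.001] 0.049
[-0.006, 0.095, 0.001] 0.055
[-7.2  0.1  1.9]
```

```bash
python3 -m crank '{"linear":[[0,0.01,0],[0,0.02,0],[0,0.03,0],[0,0.04,0],[-0.005,0.045,0],[-0.005,0.055,0],[-0.005,0.065,0],[-0.005,0.075,0],[-0.005,0.085,0],[-0.005,0.095,0]],"turn":[0,0.005,0.015,0.02,0.025,0.03,0.035,0.045,0.05,0.055],"fingers":[0,0,0,0,0,0,0,0,0,0]}'
python3 arc.py 2;python3 - <<'E'
from rig import manip,imaging
imaging.capture("top");print(manip.observe()["force"].round(1))
E
```

```text
clock: 23.55
eef_pos: [0.5659, 0.1377, 0.2044]
tcp_rot: [2.155, 2.271, 0.003]
force: [-8.9, -2.7, 1.4]
gripper_width: 0.0426
r 0.2006 phi -3.46 yawphi -3.01 z 0.2044 F cw -9.05 [-8.88 -2.68  1.41] q [ 0.13  0.39  0.03  1.2  -0.01  1.65] tz [ 0.009 -0.006 -1.   ]
[-0.003, 0.01, 0.0] 0.001
[-0.003, 0.019, 0.0] 0.007
[-0.003, 0.029, 0.0] 0.013
[-0.003, 0.038, 0.0] 0.019
[-0.004, 0.048, 0.0] 0.025
[-0.004, 0.057, 0.001] 0.031
[-0.005, 0.067, 0.001] 0.037
[-0.005, 0.076, 0.001] 0.044
[-0.006, 0.086, 0.001] 0.05
[-0.007, 0.095, 0.001] 0.056
[-7.6 -2.2  2.2]
```

Force is rising steadily: 6.7, 7.6, then 9.05 N. Stepping about 3° at a time.

```bash
python3 -m crank '{"linear":[[0,0.01,0],[0,0.015,0],[0,0.02,0],[0,0.025,0],[0,0.03,0],[0,0.035,0],[-0.005,0.045,0],[-0.005,0.05,0],[-0.005,0.055,0],[-0.005,0.06,0]],"turn":[0,0.005,0.01,0.01,0.015,0.02,0.025,0.025,0.03,0.035],"fingers":[0,0,0,0,0,0,0,0,0,0]}'
python3 arc.py 2;python3 - <<'E'
from rig import manip,imaging
imaging.capture("top");print(manip.observe()["force"].round(1))
E
```

```text
clock: 24.43
eef_pos: [0.5761, 0.138, 0.2041]
tcp_rot: [2.219, 2.213, 0.001]
force: [-8.4, -0.9, 2.8]
gripper_width: 0.0426
r 0.2006 phi -0.54 yawphi 0.15 z 0.2041 F cw -8.46 [-8.43 -0.87  2.76] q [ 0.13  0.42  0.07  1.22 -0.01  1.7 ] tz [ 0.005 -0.005 -1.   ]
[-0.003, 0.004, 0.0] -0.005
[-0.003, 0.009, 0.0] -0.002
[-0.003, 0.013, 0.0] 0.001
[-0.003, 0.018, 0.0] 0.004
[-0.003, 0.022, 0.0] 0.006
[-0.003, 0.027, 0.0] 0.009
[-0.003, 0.031, 0.0] 0.012
[-0.003, 0.036, 0.0] 0.015
[-0.003, 0.04, 0.0] 0.018
[-0.003, 0.044, 0.0] 0.021
[-8.3 -0.8  3.7]
```

```bash
python3 -m crank '{"linear":[[0,0.005,0],[0,0.01,0],[0,0.015,0],[0,0.02,0],[0,0.025,0],[0,0.03,0],[0,0.04,0],[-0.005,0.045,0],[-0.005,0.05,0],[-0.005,0.055,0]],"turn":[0,0,0,0.005,0.005,0.01,0.01,0.015,0.02,0.02],"fingers":[0,0,0,0,0,0,0,0,0,0]}'
python3 arc.py 5;python3 - <<'E'
from rig import manip,imaging
imaging.capture("top");print(manip.observe()["force"].round(1))
E
```

```text
clock: 25.32
eef_pos: [0.5849, 0.1383, 0.2037]
tcp_rot: [2.257, 2.182, -0.001]
force: [-9.9, 1.3, 4.1]
gripper_width: 0.0429
r 0.2009 phi 1.96 yawphi 1.94 z 0.2037 F cw -10.0 [-9.92  1.27  4.11] q [ 0.13  0.44  0.1   1.23 -0.    1.73] tz [ 0.001 -0.002 -1.   ]
[-0.005, 0.005, 0.0] 0.004
[-0.005, 0.011, 0.0] 0.007
[-0.005, 0.016, 0.0] 0.01
[-0.005, 0.021, 0.0] 0.014
[-0.005, 0.026, 0.0] 0.017
[-0.005, 0.032, 0.0] 0.02
[-0.005, 0.037, 0.0] 0.024
[-0.006, 0.042, 0.0] 0.027
[-0.006, 0.048, 0.0] 0.031
[-0.006, 0.053, 0.0] 0.034
[-9.2 -0.7  3.9]
```

The fitted trend gives about 9.5 N here. One more step of about 2.5° should put it mid-band at about 10 N.

```bash
python3 -m crank '{"linear":[[0,0.005,0],[0,0.01,0],[-0.005,0.015,0],[-0.005,0.02,0],[-0.005,0.025,0],[-0.005,0.03,0],[-0.005,0.035,0],[-0.005,0.04,0],[-0.005,0.045,0],[-0.005,0.045,0]],"turn":[0.005,0.005,0.01,0.015,0.015,0.02,0.02,0.025,0.03,0.03],"fingers":[0,0,0,0,0,0,0,0,0,0]}'
python3 arc.py;python3 - <<'E'
from rig import manip,imaging
for i in range(3): imaging.capture("top");print(manip.observe()["force"].round(1))
E
```

```text
clock: 26.2
eef_pos: [0.5918, 0.1381, 0.2034]
tcp_rot: [-2.307, -2.129, 0.004]
force: [-8.4, 0.2, 3.3]
gripper_width: 0.0429
r 0.201 phi 3.95 yawphi 4.6 z 0.2034 F cw -8.49 [-8.45  0.24  3.33] q [0.12 0.46 0.13 1.25 0.   1.78] tz [-0.004  0.    -1.   ]
[-7.8  0.1  3.4]
[-8.2  0.3  3.1]
[-10.1   0.5   2.8]
```

The force noise is about ±0.9 N. A line fit over all seven readings (0.125 N/deg, touch near -31°) puts me at about 9.3 N. The crush limit is still more than 20° away. Two more small steps of about 2.5° to reach about 10 N.

```bash
python3 -m crank '{"linear":[[0,0.005,0],[0,0.01,0],[-0.005,0.015,0],[-0.005,0.02,0],[-0.005,0.025,0],[-0.005,0.03,0],[-0.005,0.035,0],[-0.005,0.04,0],[-0.005,0.045,0],[-0.005,0.05,0]],"turn":[0,0,0.005,0.005,0.01,0.01,0.015,0.015,0.02,0.02],"fingers":[0,0,0,0,0,0,0,0,0,0]}'
python3 arc.py;python3 - <<'E'
from rig import manip,imaging
for i in range(3): imaging.capture("top");print(manip.observe()["force"].round(1))
E
```

```text
clock: 27.18
eef_pos: [0.5992, 0.1377, 0.2031]
tcp_rot: [-2.335, -2.09, 0.006]
force: [-9.7, 0.7, 3.2]
gripper_width: 0.0426
r 0.2013 phi 6.05 yawphi 6.35 z 0.2031 F cw -9.76 [-9.67  0.74  3.18] q [0.12 0.48 0.16 1.26 0.   1.8 ] tz [-0.008  0.003 -1.   ]
[-10.    0.7   4.2]
[-9.9  1.3  4. ]
[-8.9  1.8  3.7]
```

```bash
python3 -m crank '{"linear":[[0,0.005,0],[0,0.01,0],[-0.005,0.015,0],[-0.005,0.02,0],[-0.005,0.025,0],[-0.005,0.03,0],[-0.005,0.035,0],[-0.005,0.04,0],[-0.005,0.045,0],[-0.005,0.05,0]],"turn":[0,0,0.005,0.005,0.01,0.01,0.015,0.015,0.02,0.02],"fingers":[0,0,0,0,0,0,0,0,0,0]}'
python3 arc.py;python3 - <<'E'
from rig import manip,imaging
for i in range(3): imaging.capture("top");print(manip.observe()["force"].round(1))
E
```

```text
clock: 28.17
eef_pos: [0.6066, 0.1372, 0.2028]
tcp_rot: [-2.363, -2.05, 0.009]
force: [-9.9, 0.7, 4.5]
gripper_width: 0.0426
r 0.2017 phi 8.16 yawphi 8.09 z 0.2028 F cw -10.02 [-9.93  0.73  4.53] q [0.12 0.49 0.19 1.28 0.01 1.83] tz [-0.013  0.006 -1.   ]
[-9.3  1.5  4.1]
[-9.7  1.   3.8]
[-8.9  0.9  3.1]
```

The force is about 10 N moving and 9.4 N at rest, so the clamp is firm. Backing off to centre, opening the fingers and lifting clear.

```bash
python3 -m crank '{"linear":[[0,-0.015,0],[0,-0.03,0],[0,-0.035,0],[0,-0.035,0],[0,-0.035,0],[0,-0.035,0],[0,-0.035,-0.05],[0,-0.035,-0.15],[0,-0.035,-0.25],[0,-0.035,-0.35]],"turn":[0,0,0,0,0,0,0,0,0,0],"fingers":[0,0,0.6,0.6,0.6,0.6,0.6,0.6,0.6,0.6]}'
python3 -m crank '{"linear":[[0,0,-0.1],[0,0,-0.25],[0,0,-0.4],[0,-0.1,-0.4],[0,-0.3,-0.4],[0,-0.5,-0.4],[0,-0.7,-0.4],[0,-0.9,-0.4],[0,-0.9,-0.4],[0,-0.9,-0.4]],"turn":[0,0,0,0,0,0,0,0,0,0],"fingers":[0.6,0.6,0.6,0.6,0.6,0.6,0.6,0.6,0.6,0.6]}'
python3 look.py 20 top scene wrist
```

```text
clock: 29.15
eef_pos: [0.6008, 0.1376, 0.2743]
tcp_rot: [-2.363, -2.051, 0.008]
force: [0.6, -0.3, 0.2]
gripper_width: 0.0681
clock: 29.98
eef_pos: [0.4218, 0.1626, 0.358]
tcp_rot: [-2.362, -2.053, 0.006]
force: [0.9, -0.4, 0.5]
gripper_width: 0.0683
{'clock': np.float64(30.133), 'joint_positions': array([0.219, 0.136, 0.085, 1.528, 0.009, 1.932]), 'eef_pos': array([0.425, 0.162, 0.357]), 'tcp_rot': array([-2.364, -2.051,  0.005]), 'force': array([-0.25 , -0.514, -0.193])}
```

View pics/top20.png

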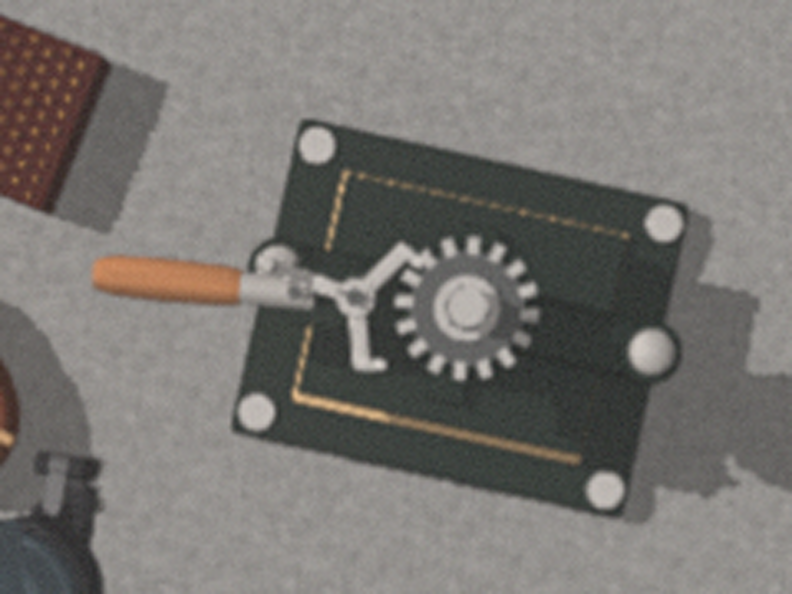

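View pics/scene20.png

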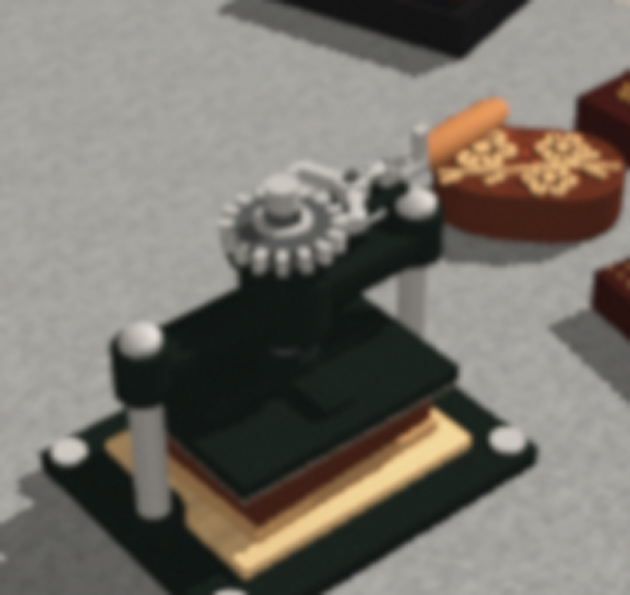

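View pics/wrist20.png

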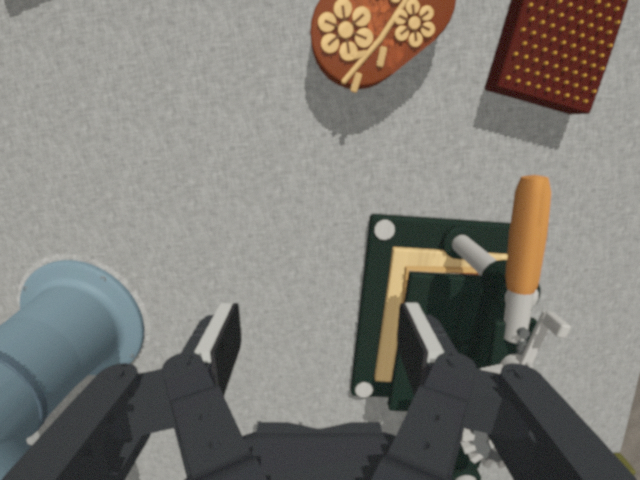

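The handle is released and the lever leans clockwise in the wrist view (tab at (555,325)). I'll measure the tab's offset from the handle line and check whether the bystanders moved.

```bash
python3 - <<'E'
from h import *
A=np.array([.578,-.0625])
for n in ("wrist20","top20","wrist3","top10","top0"):
    c=load(n);P=pts(c);d=P[...,:2]-A;r=np.linalg.norm(d,axis=2);a=np.degrees(np.arctan2(d[...,0],d[...,1]))
    h=cv2.cvtColor(c["color"],cv2.COLOR_BGR2HSV);m=cv2.inRange(h,(3,120,90),(16,255,255))
    k=(m>0)&(P[...,2]>.215)&(P[...,2]<.26)&(r>.15)&(r<.25); ph=a[k].mean()
    k2=(r>.122)&(r<.142)&(P[...,2]>.255)&(P[...,2]<.29); 
    print(n,"phi",ph.round(2),"tab",k2.sum(),P[k2].mean(0).round(4) if k2.any() else 0,"offset mm",(132*np.radians(a[k2]-ph)).mean().round(1) if k2.any() else 0)
t0,t1=load("top0"),load("top20")
d=cv2.absdiff(t0["color"],t1["color"]).max(2)
for nm,(x0,y0,x1,y1) in dict(oval=(120,225,192,305),pin=(135,142,218,218),border=(420,258,508,300),board=(268,250,380,300)).items():
    s=cv2.phaseCorrelate(cv2.cvtColor(t0["color"],6)[y0:y1,x0:x1].astype(float),cv2.cvtColor(t1["color"],6)[y0:y1,x0:x1].astype(float)); print(nm,np.round(s[0],2),round(s[1],2))
s0,s1=load("scene0"),load("scene20")
sl=np.s_[270:312,272:372]
print("block scene",cv2.phaseCorrelate(cv2.cvtColor(s0["color"],6)[275:310,275:345].astype(float),cv2.cvtColor(s1["color"],6)[275:310,275:345].astype(float)))
b=np.hstack([s0["color"][235:335,250:395],s1["color"][235:335,250:395]]);cv2.imwrite("pics/cmp.png",cv2.resize(b,None,fx=2.7,fy=2.7,interpolation=cv2.INTER_CUBIC))
E
```

```text
wrist20 phi 3.03 tab 280 [0.6022 0.0692 0.2624] offset mm 17.0
top20 phi 4.88 tab 27 [0.6038 0.0662 0.2651] offset mm 14.8
wrist3 phi 1.69 tab 401 [0.5909 0.0728 0.2684] offset mm 8.7
top10 phi -62.05 tab 25 [0.4645 0.0039 0.2676] offset mm 5.5
top0 phi 1.95 tab 28 [0.5743 0.0694 0.2717] offset mm -8.2
oval [-0.01  0.03] 0.94
pin [-0.01 -0.01] 0.99
border [0.03 0.46] 0.91
board [1.74 0.  ] 0.33
block scene ((0.09556306086387423, 0.13984407147643196), 0.8391391717134837)
```

View pics/cmp.png

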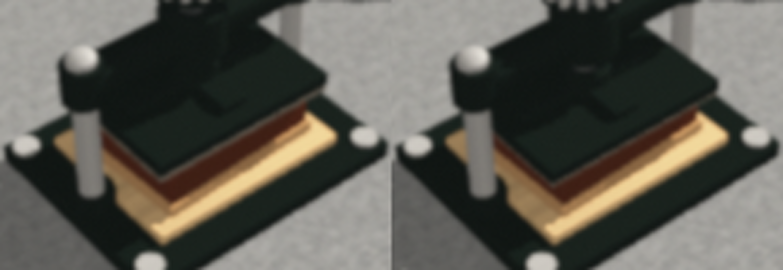

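The tab is 15–17 mm clockwise, so the pawl is fully dropped in. The platen is down on the block, and the block and its neighbours have not moved. Handing in.

```bash
python3 -c "
from rig import manip
print(manip.sign_off())"
```

```text
the job is handed in; nothing more can be done
None
```

The job is done and handed in at about 30 s: the block is clamped and the reversing lever is on the tightening side.

I pushed the thumb tab over with shut fingers, then worked the handle with the fingers loosely around the grip. It took two backstrokes, which clicked freely with the wheel holding still, and two tightening strokes.

**Clamp force:** the push ran free at about 5 N. It rose from first felt contact over roughly 35–40° of screw to about 10 N moving and 9.4 N at rest, inside the 9–11 N firm band. Single readings scattered by about ±0.9 N, so I relied on the fitted trend and repeated readings. The highest single reading was about 10.1 N, against 12.5 N for crushing, though the force was only sampled at the end of each call and at camera shots.

**Last checks:**
- **Reversing lever:** the tab sits 15–17 mm on the clockwise side of the handle, so the pawl is fully engaged.
- **Robot:** the handle is released and the gripper is lifted well clear.
- **Block:** it shows no visible shift under the lowered platen.
- **Oval and pin blocks:** unmoved, within 0.03 px.
- **Border block:** its picture patch compared at 0.46 px of shift. The robot never came near it, so I put this down to changed shadows.
- **Packing board:** my top-view comparison here correlated poorly because the platen, wheel and shadows changed. I judged that area by eye in the scene view.

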